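# Fit the microscope boom and lock it with its linch pin

## Task

Fit the square metal boom with the carrier ring to the microscope stand: slide its tapered end into the square bore at the open side of the clamp block, over the base plate, until the collar is up against the block and the sprung side plunger has clicked into the notch. Then take the linch pin out of the grey tool block, push it from above all the way through the hole in the boom's end that now sticks out behind the block, and flip its sprung ring over the end of the boom so that it snaps shut round the boom and past the pin's tip. Leave the glassware and the other things on the bench standing where they are.

Things in the scene. Friction and masses are not known exactly. Their poses are not given: they have to be found in the camera images.
- stand: fixed boom stand: dark base plate 190 x 150 x 18 mm (x -140 to +50), 32 mm steel pillar, on top of it a grey clamp block 70 (x) x 56 x 56 mm, its top at z 178, with a square 21.6 mm bore right through along x, bore axis 150 mm above the bench. Origin: on the bench under pillar and block centre. x: level, along the bore, the way the boom slides in; z up
- bore_mouth (a point): centre of the bore's entry, on the block face that looks over the long side of the base plate (x -35 mm, 150 mm above the bench)
- bore_exit (a point): centre of the bore's exit on the block's far face, 70 mm farther along x
- plunger (a joint): spring plunger in the block's -y side, half way along the bore: m it is pushed back. 0 = its 10 mm ball nose sticks fully into the bore. The boom's taper rides it back (5 to 10 N of push, 5 to 8 N sideways); 0.002 to 0.004 while it rubs on the bar, under 0.0015 once it has dropped into the notch
- boom: loose grey metal boom, 0.4 kg, lying flat: 20 x 20 mm bar from x -66 to +195 mm, its last 12 mm tapering to 12 x 12; at the other end a carrier ring, 92 mm outside, 20 high, centred at x -110. Dark stop collar 32 mm wide, 26 high, x 50 to 58; 2.5 mm deep side notches at x 93. Origin: on the underside near the balance point, between collar and ring: grip the bar here. x: towards the taper; z up
- boom_axis (a point): the bar's axis above the boom's origin (10 mm above the underside). With the boom home it lies 93 mm before the stand's axis along the bore; the bar has 0.8 mm play all round in the bore and droops slightly
- collar_face (a point): centre of the collar's face that comes to the block, on the bar's axis, x +58 mm; meets bore_mouth when the boom is home
- cross_hole (a point): mouth of the vertical 10 mm through hole, on the bar's upper face, boom x +170 mm (25 mm before the end); 42 mm beyond the block's exit face when the boom is home
- tool_block: fixed grey plastic block 130 x 50 x 45 mm, long along x, origin under its centre. The linch pin stands in a hole at x -40 mm; three hex keys stand at x +22 to +50 mm, up to 85 mm high
- pin: loose steel linch pin, 60 g with ring, upright in the tool block, ring up. Head 14 (x) x 16 (y) x 18 mm high; shank 8 mm thick, 33 mm long, its last 6 mm tapering to 4. Origin: centre of the head's underside; z up, away from the tip; y along the ring's hinge. Grip the head across x: the open ring stands between the fingers. The ring shuts only if x lies along the boom, either way round
- pin_tip (a point): the pin's tip, 33 mm below the head
- ring (a joint): the pin's ring (4 mm wire, 51 mm outside), hinged 9 mm above the head's underside about the pin's y; rad. 0 = open, straight up, far edge 48 mm above the hinge; +3.14 = shut, swung over the pin's +x side to surround the boom, far edge past the tip; -3.14 = shut over the -x side. Over-centre spring, 1 to 2 N at the edge: up to level (1.57) it springs back open, beyond that it snaps shut
- ring_far (a point): far edge of the ring (middle of the wire), 45.6 mm from its hinge
- flask: glass conical flask, 84 mm wide, 135 mm high; origin at the underside; leave it
- cylinder: glass measuring cylinder, foot 60 mm, 212 mm high; origin at the underside; leave it
- reagent: white plastic bottle, 72 mm wide, 170 mm high; origin at the underside; leave it
- oil: small amber bottle, 34 mm wide, 75 mm high; origin at the underside; leave it
- petri: petri dish, 92 mm wide, 19 mm high; origin at the underside; leave it
- driver: screwdriver, 160 mm long, lying; leave it
- slide_box: grey slide box 100 x 85 x 32 mm; origin at the underside; leave it
Things that resemble listed ones, but are neither listed nor needed, are in the scene too. Of the things like the pin, leave any that is green; of the rest the smaller one is meant.

How it is judged:
On the way, in this order (a step that is already met when the one before it is completed fails the run):
1. the boom is home in the stand: collar against the block, plunger in the notch (distance between collar_face and bore_mouth below 0.0045 m and angle between the x axis of boom and the x axis of stand, either way round below 0.06 rad and value of joint plunger below 0.0018 m), for 0.2 s.
2. the pin has been drawn out of the tool block (z of pin in the frame of tool_block above 0.085 m), for 0.05 s.
3. with the boom home, the pin is pushed all the way through its hole, ring still open (all of step 1 and distance between pin and cross_hole below 0.003 m and z of pin_tip in the frame of boom below -0.01 m and angle between the z axis of pin and the z axis of boom, either way round below 0.12 rad and not (value of joint ring above 2.95 rad or value of joint ring below -2.95 rad)), for 0.2 s.
4. the ring is flipped over and shut (distance between pin and cross_hole below 0.003 m and z of pin_tip in the frame of boom below -0.01 m and angle between the z axis of pin and the z axis of boom, either way round below 0.12 rad and (value of joint ring above 2.95 rad or value of joint ring below -2.95 rad)), for 0.2 s.
At the end, for the whole second after the job is handed in: Boom in the stand: collar within 4.5 mm of the bore mouth, in line within 0.06 rad, plunger out in the notch (under 1.8 mm). Pin head on the boom within 3 mm of the hole, shank upright, tip out below. Ring shut (beyond 2.95 rad either way). All at rest (all of step 1 and all of step 4 and linear speed of each of boom, pin below 0.02 m/s); the robot touches nothing.
It fails at once if one of the bystanders (flask, measuring cylinder, bottles, petri dish, screwdriver, slide box) is shifted by more than 40 mm (distance of any of flask, cylinder, reagent, oil, petri, driver, slide_box from where it was at the start of the episode above 0.04 m).
It fails at once if one of the bystanders is tipped over (angle between any of flask, cylinder, reagent, oil, petri, slide_box's own z axis and vertical above 0.5 rad).
It also fails if it takes over 67 s, if anything falls off the work surface, if the arm or the gripper's body presses on something with over 40 N, if the wrist force passes 120 N, or if a joint passes its speed limit or range.

## Robot

A 7-joint arm with a two-finger parallel gripper is mounted at the origin on the work surface. World frame = base frame: x ahead of the robot, y to its left, z up, the work surface at z = 0. Lengths are in m, angles in rad, forces in N, time in s.
With the tool pointing down it reaches from about 0.35 to 0.775 m from the base axis. Payload 3.1 kg.
Tool frame: the origin (TCP) lies at the very end of the fingers, on their centre line; the grasp point (between the pads) lies ctrl.grasp_offset behind it (ctrl.grasp_offset is the distance from the TCP to the grasp point, in m); z points along the fingers, y is the line along which they close (so a half turn about z gives the same grasp; the last joint's range is limited). The gripper opens to 85 mm and grips with 20 to 120 N. Pads are 22 mm wide; open, the fingers measure 114 mm over their backs; the gripper's body (76 mm by 85 mm) begins 54 mm behind the grasp point. The pads swing forward as they close: fully open they stand 13 mm farther back than shut.
Start: joints at [-1.28, 0.311, 0.014, 1.512, -0.004, 1.319, -0.027], TCP at [0.18, 0.52, 0.231] pointing down, gripper open.
Joint ranges: [-2.7, 2.7], [-0.3, 1.91], [-1.27, 1.3], [0.12, 2.57], [-1.44, 4.58], [0.2, 2.03], [-3.05, 3.05]. Speed limits (rad/s): [2.79, 2.79, 3.14, 3.14, 3.14, 3.14, 3.14].

## Interface

Orientations are given as a 3x3 rotation matrix whose columns are the frame's x, y, z axes.
In Python, from station import ctrl, imaging gives the robot as it stands.
- The arm moves only by the tool carry_out, never from a script. Its argument "plan" is one flat list of numbers, 7 for each row, row after row: the shift along the tool's x, y, z in cm, then the turn, a rotation vector about the tool's x, y, z in degrees, then the finger opening in cm, from 0 to 8.54. A call has 1 to 20 rows; each row is the pose to reach, as a shift and turn from the pose commanded when the call began, along the tool's axes at that moment; what a row does not reach only later rows make up. A row lasts 1/8 s, in which the tool goes at most 62.5 mm and 10.7 degrees, less where a joint would pass 70% of its speed; a pose out of reach is approached as far as the arm can. A call with a gripper value outside its range is refused whole. The fingers move at their own pace and stop on an object; "grip_force" is the grip in N (left out, the last holds). Time passes only in rows, so rows that repeat a pose let the fingers close. It gives the time, the measured TCP pose, the force, the opening and the grip force at its end, in the units of the state.
- ctrl.read_state(): the state, without advancing time (a new reading comes with each control period).
- imaging.read_camera(name): name is "side" or "top" or "wrist"; returns a dict with "color" (400x640x3 uint8, red, green, blue), "mtx" (3x3 intrinsics, pixels), "pose" (4x4, takes a point from camera to world coordinates). Camera axes: x right, y down, z forward; pixel columns grow to the right and rows downward; lengths in m; the calibration is good to about 2 mm. A picture is of the moment at which its call begins. There is no depth.
- ctrl.sign_off(): hands the job in; it is judged then, once.
The state is a dict: "t": time; "qpos": joint angles; "qd": joint speeds; "tau": joint torques, N m; "position": TCP position; "orientation": TCP orientation; "force": force on the tool from outside, world axes, zero at the start; "ft_torque": the same for the moment, N m; "finger_gap": finger opening in m; "finger_force": force on a finger pad.
Only numpy, scipy, OpenCV 4.12 (cv2) and the standard library are available. Lean on these libraries where they do the work, as an engineer would, in place of code of your own. Each camera call takes 0.05 s, during which the arm holds its last target. There are 200 camera calls.

## Working session

There is one attempt and no reset: what is moved stays moved. The work goes in short steps, Python scripts to look and compute and a tool call to move; the robot and the scene stay as the last step left them, time stands still between calls to the robot, and variables do not carry over. Pictures are saved under pics/ and viewed, at most 10 in all, crops included, and the job is handed in when it is done.

Besides the shell and the picture viewer there is one more tool, called after "Call:" by a JSON object that holds its "op" and its "data", one argument or row to a line. carry_out: Moves the arm, as the interface text tells. Its arguments: {"type":"object","properties":{"plan":{"type":"array","items":{"type":"number"}},"grip_force":{"type":"number"}},"required":["plan"]}

```bash
mkdir -p pics; cat > h.py <<'E'
import numpy as np, cv2
from station import ctrl, imaging
def cam(n):
    d=imaging.read_camera(n); return d
def save(d,fn,crop=None,scale=1):
    im=d["color"][:,:,::-1]
    if crop: x0,y0,x1,y1=crop; im=im[y0:y1,x0:x1]
    if scale!=1: im=cv2.resize(im,None,fx=scale,fy=scale,interpolation=cv2.INTER_CUBIC)
    cv2.imwrite("pics/"+fn,im)
def ray(d,u,v):
    K,P=d["mtx"],d["pose"]
    r=P[:3,:3]@np.linalg.solve(K,[u,v,1.]); return P[:3,3],r/np.linalg.norm(r)
def onz(d,u,v,z):
    o,r=ray(d,u,v); return o+r*(z-o[2])/r[2]
def tri(*obs):
    A=np.zeros((3,3));b=np.zeros(3)
    for d,u,v in obs:
        o,r=ray(d,u,v);M=np.eye(3)-np.outer(r,r);A+=M;b+=M@o
    return np.linalg.solve(A,b)
def proj(d,p):
    P=d["pose"];q=d["mtx"]@(P[:3,:3].T@(np.asarray(p)-P[:3,3]));return q[:2]/q[2]
E
python3 - <<'E'
from h import *
import pickle
for n in ["top","side","wrist"]:
    d=cam(n);pickle.dump(d,open(n+"0.pkl","wb"));save(d,n+"0.png",scale=1.25)
    print(n,d["pose"].round(3).tolist(),d["mtx"][0,0])
s=ctrl.read_state();print(s, ctrl.grasp_offset)
E
```

```text
top [[-0.022, -0.998, 0.065, 0.448], [-1.0, 0.021, -0.004, 0.041], [0.002, -0.065, -0.998, 1.789], [0.0, 0.0, 0.0, 1.0]] 520.6693507705139
side [[-0.988, -0.103, 0.112, 0.464], [-0.152, 0.609, -0.778, 0.9], [0.012, -0.786, -0.618, 0.805], [0.0, 0.0, 0.0, 1.0]] 403.0770084219
wrist [[0.326, 0.908, 0.262, 0.113], [0.945, -0.313, -0.093, 0.542], [-0.003, 0.278, -0.961, 0.373], [0.0, 0.0, 0.0, 1.0]] 332.3223256726038
{'t': 0.15, 'qpos': array([-1.27969842,  0.31158583,  0.0139925 ,  1.51265536, -0.00441052,
        1.31921394, -0.02720094]), 'qd': array([-0.00028761, -0.00222403,  0.00056911, -0.00682796,  0.00038324,
        0.00120076, -0.00124946]), 'tau': array([ 6.06771646e-04, -3.80272865e+01,  1.46273919e-01, -2.30850059e+01,
        1.21639785e-02,  9.65696265e-03,  4.45071436e-06]), 'position': array([0.17948099, 0.51931534, 0.23046002]), 'orientation': array([[-9.45156337e-01,  3.26617842e-01, -5.31946848e-04],
       [ 3.26618268e-01,  9.45154715e-01, -1.75268516e-03],
       [-6.96861751e-05, -1.83030505e-03, -9.99998323e-01]]), 'force': array([0.50100176, 0.1629317 , 0.71503988]), 'ft_torque': array([-0.02776317, -0.04423801,  0.02721142]), 'finger_force': 0.0, 'finger_gap': 0.08560176073813724} 0.0187
```

View pics/top0.png

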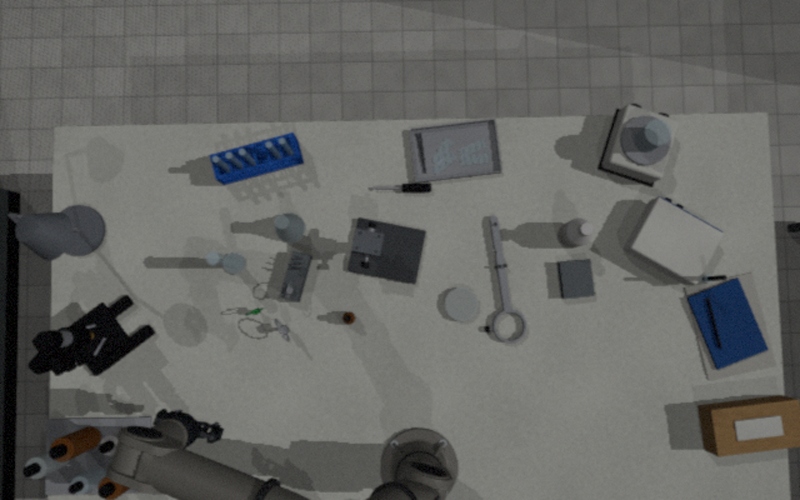

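View pics/side0.png

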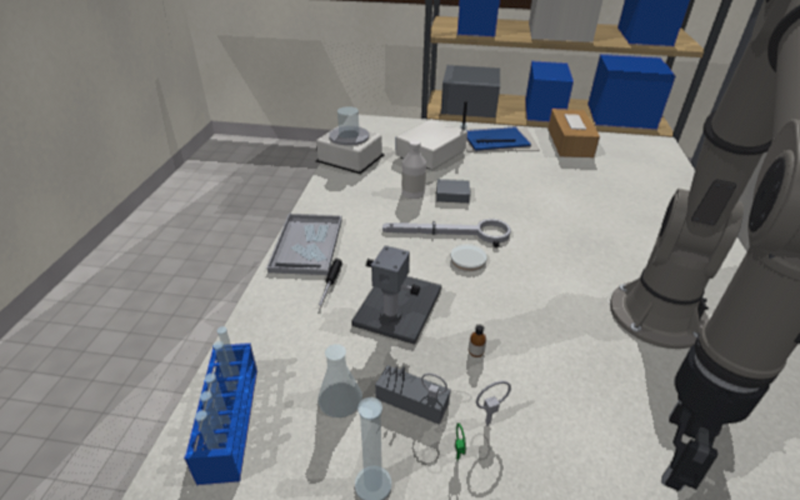

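The top view shows the stand at (385,250) with its plate extending to the right. The boom is at (500,280) with the taper up, and the tool block is at (293,277). There are three pin-like things: one in the tool block (side view 433,385), a green one (460,440), and a bigger loose one with a larger ring (490,395). I'll enlarge these to confirm.

```bash
python3 - <<'E'
from h import *
import pickle
t=pickle.load(open("top0.pkl","rb"));s=pickle.load(open("side0.pkl","rb"))
def g(im): return np.clip(255*(im/255.)**0.6,0,255).astype(np.uint8)
a=cv2.resize(t["color"][165:280,190:440,::-1],(800,368),interpolation=cv2.INTER_CUBIC)
b=cv2.resize(s["color"][280:380,280:440,::-1],(371,232),interpolation=cv2.INTER_CUBIC)
c=cv2.resize(s["color"][190:275,275:425,::-1],(409,232),interpolation=cv2.INTER_CUBIC)
o=np.zeros((600,800,3),np.uint8);o[:368]=a;o[368:,:371]=b;o[368:,391:]=c
cv2.imwrite("pics/crop1.png",g(o))
def m(u,v,z):return onz(t,u/1.25,v/1.25,z).round(3)
print("boom tip",m(492,218,.01),"ring c",m(508,325,.01),"block",m(368,243,.178),"tool blk",m(293,277,.045))
E
```

```text
boom tip [ 0.666 -0.218  0.01 ] ring c [ 0.372 -0.252  0.01 ] block [0.589 0.117 0.178] tool blk [0.514 0.326 0.045]
```

View pics/crop1.png

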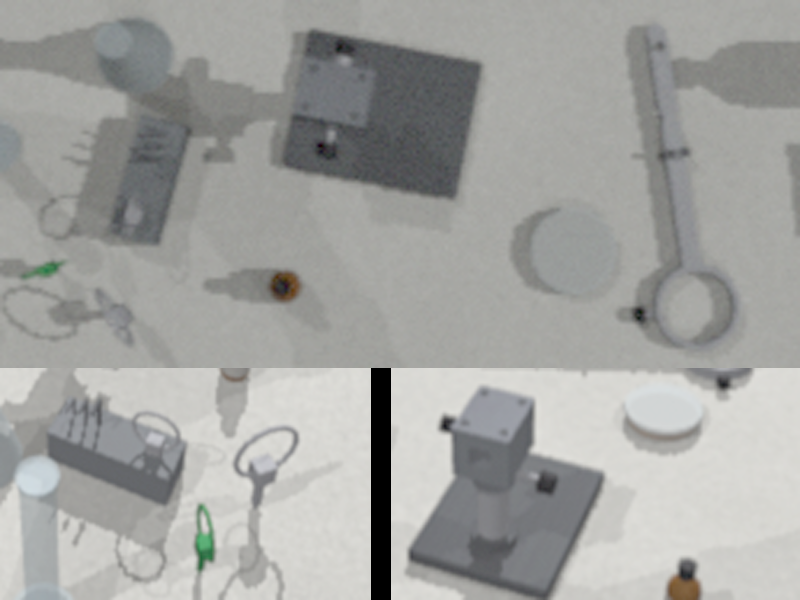

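The crop settles it: the pin in the tool block at crop (155,440) is the grey one of the smaller size. The loose grey one (260,465) is larger, and the other at (203,545) is green. Next I'll move the wrist camera over the boom.

```bash
cat >> h.py <<'E'
def yawR(a):
    c,s=np.cos(a),np.sin(a); return np.array([[c,s,0],[s,-c,0],[0,0,-1.]])
def rel(p,R,label=""):
    from scipy.spatial.transform import Rotation as Ro
    st=ctrl.read_state();R0=st["orientation"]
    print(label,"shift cm",(R0.T@(np.asarray(p)-st["position"])*100).round(2),"rot deg",np.degrees(Ro.from_matrix(R0.T@R).as_rotvec()).round(2))
E
python3 - <<'E'
from h import *
R=yawR(np.radians(6.6))
rel([.42,.15,.25],yawR(np.radians(80)),"mid"); rel([.478,-.24,.2],R,"end")
E
```

```text
mid shift cm [-34.8  -27.05  -1.9 ] rot deg [-8.000e-02  8.000e-02  8.094e+01]
end shift cm [-53.02 -62.01   3.16] rot deg [-3.0000e-02  1.4000e-01  1.5434e+02]
```

Call:
{"op": "carry_out", "data": {
  "plan": [-34.8,-27,-1.9,0,0,81,8.5,-34.8,-27,-1.9,0,0,81,8.5,-34.8,-27,-1.9,0,0,81,8.5,-34.8,-27,-1.9,0,0,81,8.5,-34.8,-27,-1.9,0,0,81,8.5,-34.8,-27,-1.9,0,0,81,8.5,-34.8,-27,-1.9,0,0,81,8.5,-53,-62,3.2,0,0,154.3,8.5,-53,-62,3.2,0,0,154.3,8.5,-53,-62,3.2,0,0,154.3,8.5,-53,-62,3.2,0,0,154.3,8.5,-53,-62,3.2,0,0,154.3,8.5,-53,-62,3.2,0,0,154.3,8.5,-53,-62,3.2,0,0,154.3,8.5,-53,-62,3.2,0,0,154.3,8.5,-53,-62,3.2,0,0,154.3,8.5,-53,-62,3.2,0,0,154.3,8.5]
}}

```text
t: 2.28
position: [0.4782, -0.2385, 0.1991]
orientation: [[0.993, 0.118, -0.0], [0.118, -0.993, 0.001], [-0.0, -0.001, -1.0]]
force: [-0.1, 0.2, 1.2]
finger_gap: 0.0846
finger_force: 0.0
```

```bash
python3 - <<'E'
from h import *
import pickle
s=ctrl.read_state();print(s["t"],s["position"],s["orientation"].round(3).tolist(),s["qpos"].round(2))
d=cam("wrist");pickle.dump(d,open("wrist1.pkl","wb"));save(d,"wrist1.png",scale=1.25)
E
```

```text
2.275 [ 0.47819114 -0.23850555  0.1991133 ] [[0.993, 0.118, -0.0], [0.118, -0.993, 0.001], [-0.0, -0.001, -1.0]] [-0.25  0.4   0.92  1.63 -0.33  1.28 -0.72]
```

View pics/wrist1.png

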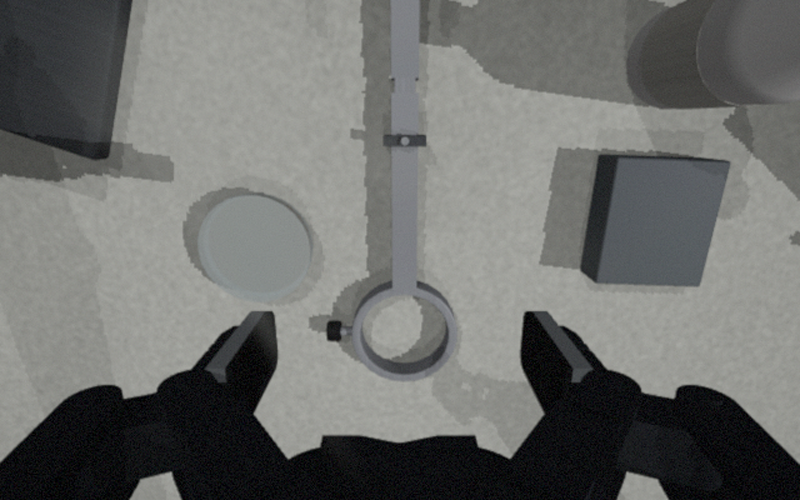

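The wrist view shows the boom: collar at (405,141), notches at v≈83, carrier ring centre (405,331) and the bar edges at u≈392 to 419.

```bash
python3 - <<'E'
from h import *
import pickle
d=pickle.load(open("wrist1.pkl","rb"));im=d["color"].astype(int)
# bar edges per row: bluish-grey vs bench
b=(im[:,:,2]-im[:,:,0])
pts=[]
for v in list(range(5,60))+list(range(122,215)):
    row=b[v,295:350]; m=np.where(row>6)[0]
    if len(m)>8: pts.append((v,295+m.min(),295+m.max(),len(m)))
pts=np.array(pts);print(pts[::14])
c=(pts[:,1]+pts[:,2])/2
w=np.array([onz(d,u,v,.018) for u,v in zip(c,pts[:,0])])
f=np.polyfit(w[:,0],w[:,1],1);ang=np.arctan(f[0]);print("angle",np.degrees(ang),"res",np.std(w[:,1]-np.polyval(f,w[:,0])))
e=np.array([np.cos(ang),np.sin(ang)])
col=onz(d,405/1.25,140/1.25,.024)[:2];rc=onz(d,405/1.25,331/1.25,.02)[:2]
print(col,rc,np.linalg.norm(col-rc)*1000)
o=rc+110/164*(col-rc);y=np.polyval(f,o[0]);print("origin",o,"line y",y)
R=yawR(ang)
st=ctrl.read_state()
rel([o[0],y,.1],R,"above"); rel([o[0],y,.004],R,"grasp")
E
```

```text
[[  7 314 331  10]
 [ 38 313 333  12]
 [ 54 313 334  18]
 [177 316 331  11]
 [206 314 330  10]]
angle 6.791065553200071 res 0.0008391781979344943
[ 0.53616891 -0.23704842] [ 0.37747829 -0.25666069] 159.89794780399782
origin [ 0.48391712 -0.24350612] line y -0.24292230872407017
above shift cm [0.51 0.51 9.92] rot deg [-0.03 -0.01 -0.03]
grasp shift cm [ 0.51  0.52 19.52] rot deg [-0.03 -0.01 -0.03]
```

Call:
{"op": "carry_out", "data": {
  "plan": [0.5,0.5,5,0,0,0,6,0.5,0.5,11,0,0,0,6,0.5,0.5,16,0,0,0,6,0.5,0.5,18.5,0,0,0,6,0.5,0.5,19.5,0,0,0,6,0.5,0.5,19.5,0,0,0,6,0.5,0.5,19.5,0,0,0,1,0.5,0.5,19.5,0,0,0,1,0.5,0.5,19.5,0,0,0,1,0.5,0.5,19.5,0,0,0,1,0.5,0.5,19.5,0,0,0,1,0.5,0.5,19.5,0,0,0,1,0.5,0.5,19.5,0,0,0,1],
  "grip_force": 100
}}

```text
t: 3.95
position: [0.4845, -0.2435, 0.0059]
orientation: [[0.993, 0.116, 0.002], [0.116, -0.993, 0.001], [0.002, -0.0, -1.0]]
force: [-0.4, 1.5, 5.5]
finger_gap: 0.0175
finger_force: 98.7
```

```bash
python3 - <<'E'
from h import *
import pickle
t=pickle.load(open("top0.pkl","rb"))
q=[onz(t,190+x/3.2,165+y/3.2,.018) for x,y in [(310,30),(482,65),(457,197),(283,165)]]
q=np.array(q)[:,:2];print(q.round(3), [np.linalg.norm(q[i]-q[(i+1)%4]).round(3) for i in range(4)])
d=(q[0]-q[1])+(q[3]-q[2]);a=np.arctan2(d[1],d[0]);print(np.degrees(a))
e=np.array([np.cos(a),np.sin(a)]);n=np.array([-e[1],e[0]])
c=q.mean(0)+.045*e;print("axis",c)
p=c-.12*e+.085*n
print(p)
rel([.4845,-.2435,.3],yawR(np.radians(6.8)),"lift");rel([*p,.3],yawR(a),"view")
E
```

```text
[[ 0.673  0.149]
 [ 0.631 -0.034]
 [ 0.491 -0.004]
 [ 0.529  0.18 ]] [np.float64(0.188), np.float64(0.143), np.float64(0.188), np.float64(0.147)]
77.77730661877844
axis [0.59031605 0.11659819]
[0.48183739 0.01731385]
lift shift cm [ 6.000e-02 -1.000e-02 -2.941e+01] rot deg [-0.03 -0.13 -0.13]
view shift cm [  2.83 -25.95 -29.4 ] rot deg [ 6.00e-02 -1.20e-01 -7.11e+01]
```

Call:
{"op": "carry_out", "data": {
  "plan": [0,0,-5,0,0,0,1,0,0,-11,0,0,0,1,0,0,-17,0,0,0,1,0,0,-23,0,0,0,1,0,0,-29.4,0,0,0,1,1,-5,-29.4,0,0,-10,1,1,-9,-29.4,0,0,-20,1,1.5,-13,-29.4,0,0,-30,1,2,-17,-29.4,0,0,-40,1,2,-20,-29.4,0,0,-50,1,2.8,-23,-29.4,0,0,-60,1,2.8,-26,-29.4,0,0,-71.1,1,2.8,-26,-29.4,0,0,-71.1,1,2.8,-26,-29.4,0,0,-71.1,1,2.8,-26,-29.4,0,0,-71.1,1,2.8,-26,-29.4,0,0,-71.1,1]
}}

```text
t: 5.95
position: [0.4813, 0.0168, 0.2983]
orientation: [[0.215, 0.977, -0.0], [0.977, -0.215, -0.0], [-0.0, -0.0, -1.0]]
force: [0.5, -0.2, -4.4]
finger_gap: 0.0174
finger_force: 99.5
```

```bash
python3 - <<'E'
from h import *
import pickle
s=ctrl.read_state();print(s["t"],s["position"],s["orientation"].round(3).tolist(),s["qpos"].round(2),np.abs(s["qd"]).max())
d=cam("wrist");pickle.dump(d,open("wrist2.pkl","wb"));save(d,"wrist2.png",scale=1.25)
E
```

```text
5.95 [0.48132584 0.01680625 0.29829085] [[0.215, 0.977, -0.0], [0.977, -0.215, -0.0], [-0.0, -0.0, -1.0]] [-0.63  0.15  0.66  1.58 -0.09  1.44 -0.19] 0.007961645758002688
```

View pics/wrist2.png

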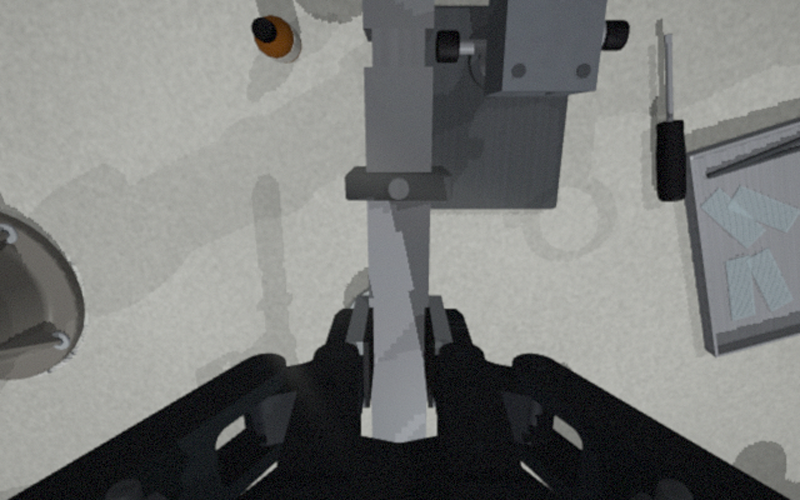

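The block's top face is visible around (550,45), with screws at (519,70) and (584,70). The plate's near end runs along v≈208 with a corner at (556,208). I'll extract the line segments.

```bash
python3 - <<'E'
from h import *
import pickle
d=pickle.load(open("wrist2.pkl","rb"));g=cv2.cvtColor(d["color"],cv2.COLOR_RGB2GRAY)
g=cv2.convertScaleAbs(g,alpha=1.6)
L=cv2.createLineSegmentDetector().detect(g)[0][:,0]
for l in L:
    n=np.hypot(l[2]-l[0],l[3]-l[1])
    if n>14 and min(l[0],l[2])>270 and max(l[0],l[2])<500 and min(l[1],l[3])<270:
        a=onz(d,l[0],l[1],.018);b=onz(d,l[2],l[3],.018)
        a2=onz(d,l[0],l[1],.178);b2=onz(d,l[2],l[3],.178)
        print(l.round(1),"len",n.round(),"ang18 %.2f"%np.degrees(np.arctan2(*(b-a)[1::-1])),"ang178 %.2f"%np.degrees(np.arctan2(*(b2-a2)[1::-1])),a2[:2].round(4),b2[:2].round(4))
c=d["color"][0:90,340:500,::-1];cv2.imwrite("pics/c2.png",np.clip(cv2.resize(c,None,fx=5,fy=5,interpolation=cv2.INTER_CUBIC)*1.5,0,255).astype(np.uint8))
E
```

```text
[483.1  15.5 499.4  15.7] len 16.0 ang18 -13.02 ang178 -13.02 [0.6229 0.115 ] [0.6342 0.1124]
[369.4 250.6 377.6 274.6] len 25.0 ang18 -82.94 ang178 -82.94 [ 0.512  -0.0486] [ 0.515  -0.0731]
[496.8  39.5 479.4  40.2] len 17.0 ang18 169.60 ang178 169.60 [0.6314 0.0971] [0.619  0.0994]
[298.8 245.6 296.9 323.2] len 78.0 ang18 -104.68 ang178 -104.68 [ 0.4533 -0.0309] [ 0.4333 -0.107 ]
[309.4 159.9 279.4 159.4] len 30.0 ang18 166.58 ang178 166.58 [0.4788 0.0401] [0.4554 0.0457]
[483.4  33.2 485.2  18.1] len 15.0 ang18 78.25 ang178 78.25 [0.6222 0.1035] [0.6242 0.1131]
[454.1  74.5 444.4 164.4] len 90.0 ang18 -102.42 ang178 -102.42 [0.5986 0.0798] [0.5839 0.0133]
[276.2 156.9 275.4 140.6] len 16.0 ang18 78.17 ang178 78.17 [0.4534 0.0482] [0.4561 0.0609]
[292.5  33.  288.2   0.6] len 33.0 ang18 84.54 ang178 84.54 [0.4875 0.1332] [0.4895 0.1541]
[475.5  72.1 455.6  75.2] len 20.0 ang18 176.03 ang178 176.03 [0.6143 0.0781] [0.5996 0.0791]
[443.1 166.5 343.1 166.7] len 100.0 ang18 167.69 ang178 167.69 [0.5827 0.0118] [0.5041 0.029 ]
[479.7  41.8 476.1  71.6] len 30.0 ang18 -102.20 ang178 -10
[... 2102 characters left out ...]
43 [ 4.568e-01 -1.000e-04] [0.466  0.0413]
[387.7  59.4 388.8  31.8] len 28.0 ang18 78.50 ang178 78.50 [0.5519 0.1009] [0.5556 0.119 ]
[274.1 240.8 277.1 226.9] len 14.0 ang18 64.39 ang178 64.39 [ 0.4335 -0.022 ] [ 0.4392 -0.0101]
[348.1 160.5 330.6 160.7] len 18.0 ang18 168.27 ang178 168.27 [0.509 0.033] [0.4953 0.0358]
[403.1  72.1 431.9  71.9] len 29.0 ang18 -11.91 ang178 -11.91 [0.5617 0.0896] [0.5826 0.0852]
[375.9  50.9 380.3  64.5] len 14.0 ang18 -80.71 ang178 -80.71 [0.5443 0.1084] [0.5459 0.0985]
[334.6 164.3 319.3 167.8] len 16.0 ang18 -179.40 ang178 -179.40 [0.4978 0.0323] [0.4852 0.0322]
[399.4  76.4 435.6  76.5] len 36.0 ang18 -12.54 ang178 -12.54 [0.5585 0.0873] [0.585  0.0814]
```

View pics/c2.png

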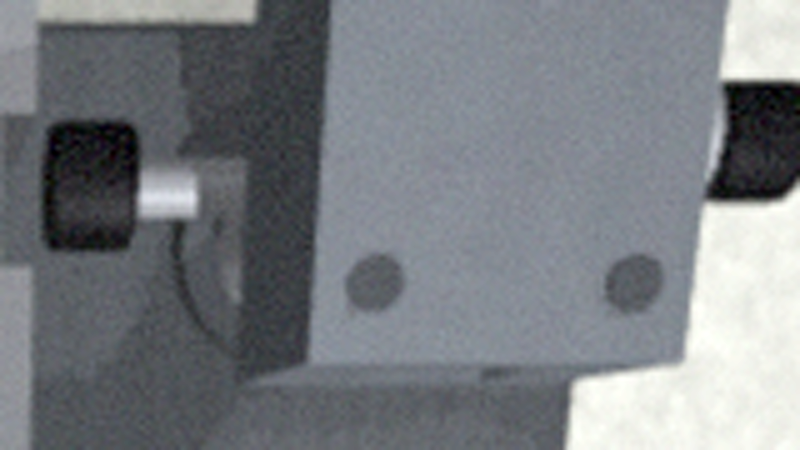

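```bash
python3 - <<'E'
from h import *
import pickle
d=pickle.load(open("wrist2.pkl","rb"))
a=np.radians(77.57);e=np.array([np.cos(a),np.sin(a)]);n=np.array([-e[1],e[0]])
A=onz(d,401.6,72.3,.178)[:2];B=onz(d,476.8,72.0,.178)[:2];print("width",(np.linalg.norm(A-B)*1000).round(1))
mouth=(A+B)/2
# plate check
pc=onz(d,443.9,166.5,.018)[:2];m2=pc+(.140-.035)*e+.075*n
print("mouth from block",mouth,"from plate",m2, "diff along/lat mm",(m2-mouth)@e*1000,(m2-mouth)@n*1000)
# bar
lf=np.polyfit([54.3,130.7],[290.6,292.4],1);rt=np.polyfit([54.4,136.9],[346.1,344.5],1)
from scipy.optimize import brentq
p=[]
for v in (58,130):
    ul,ur=np.polyval(lf,v),np.polyval(rt,v)
    f=lambda z:abs((onz(d,ul,v,z)-onz(d,ur,v,z))[:2]@n)-.02
    z=brentq(f,.2,.38);c=(onz(d,ul,v,z)+onz(d,ur,v,z))/2;p.append(c);print("bar top z",z,c)
st=ctrl.read_state();tc=st["position"]
for c in p: print("lat of bar vs TCP mm",(c[:2]-tc[:2])@n*1000,"along",(c[:2]-tc[:2])@e*1000)
# collar top edges v 137(ahead) &160 : along coordinate at z~.32
for v in (134,137,160): print(v,((onz(d,319,v,.315)[:2]-tc[:2])@e*1000).round(1))
print("lat TCP from mouth",(tc[:2]-mouth)@n*1000,"along",(tc[:2]-mouth)@e*1000)
E
```

```text
width 56.0
mouth from block [0.58791732 0.08385204] from plate [0.58537156 0.08563044] diff along/lat mm 1.1887443706638885 2.8688824726409803
bar top z 0.3120805456029424 [0.49937436 0.09876683 0.31208055]
bar top z 0.3121358212518317 [0.49391789 0.07370181 0.31213582]
lat of bar vs TCP mm -0.0070375231894805055 along 83.66922524233179
lat of bar vs TCP mm -0.0736354997149677 along 58.01725262716378
134 56.8
137 55.7
160 46.9
lat TCP from mouth 89.68488275647483 along -88.16262750327641
```

```bash
python3 - <<'E'
from h import *
import pickle
t=pickle.load(open("top0.pkl","rb"));w=pickle.load(open("wrist1.pkl","rb"))
print("reagent cap",onz(t,580/1.25,227/1.25,.17),"base",onz(t,570/1.25,243/1.25,.0), "wrist base",onz(w,632/1.25,60/1.25,.0))
e=np.array([np.cos(np.radians(77.6)),np.sin(np.radians(77.6))]);m=np.array([.587,.0845])
print("ring at",m-(.207+.110)*e)
E
```

```text
reagent cap [ 0.61872311 -0.41390566  0.17      ] base [ 0.59287536 -0.43227181  0.        ] wrist base [ 0.61418331 -0.40155755  0.        ]
ring at [ 0.5189289  -0.22510511]
```

Call:
{"op": "carry_out", "data": {
  "plan": [-4,3,0,0,0,0.15,1,-8,6,0,0,0,0.15,1,-11.9,8.8,0,0,0,0.15,1,-11.9,8.8,0,0,0,0.15,1,-11.9,8.8,4,0,0,0.15,1,-11.9,8.8,8,0,0,0.15,1,-11.9,8.8,8,0,0,0.15,1,-11.9,8.8,8,0,0,0.15,1]
}}

```text
t: 7.0
position: [0.5432, -0.1171, 0.2199]
orientation: [[0.214, 0.977, 0.003], [0.977, -0.214, -0.001], [-0.0, 0.003, -1.0]]
force: [0.0, -1.0, -3.8]
finger_gap: 0.0171
finger_force: 99.6
```

Call:
{"op": "carry_out", "data": {
  "plan": [0,0,4,0,0,0,1,0,0,7.3,0,0,0,1,0,0,7.3,0,0,0,1,0,0,7.3,0,0,0,1]
}}

```text
t: 7.5
position: [0.5442, -0.1178, 0.148]
orientation: [[0.215, 0.977, 0.005], [0.977, -0.215, -0.001], [-0.0, 0.005, -1.0]]
force: [-0.0, -0.3, -4.1]
finger_gap: 0.0175
finger_force: 99.7
```

```bash
python3 - <<'E'
from h import *
import pickle
s=ctrl.read_state();print(s["t"],s["position"],s["force"].round(1),s["orientation"][0].round(4))
t=cam("top");sd=cam("side");pickle.dump(t,open("t3.pkl","wb"));pickle.dump(sd,open("s3.pkl","wb"))
u,v=proj(t,[.58,.08,.17]).astype(int);u2,v2=proj(sd,[.58,.08,.15]).astype(int);print(u,v,u2,v2)
f=lambda d,u,v:np.clip(1.5*cv2.resize(d["color"][v-30:v+30,u-40:u+40,::-1],(800,600),interpolation=cv2.INTER_CUBIC),0,255).astype(np.uint8)
o=np.vstack([cv2.resize(f(t,u,v),(400,300)),cv2.resize(f(sd,u2,v2),(400,300))]);o=np.hstack([f(t,u,v)[:, :][0:600:1,0:800][::2,::2],f(sd,u2,v2)[::2,::2]])
cv2.imwrite("pics/pre.png",o)
E
```

```text
7.5 [ 0.54423646 -0.11782272  0.14804803] [-0.  -0.3 -4.1] [0.2148 0.9767 0.0051]
306 197 320 206
```

View pics/pre.png

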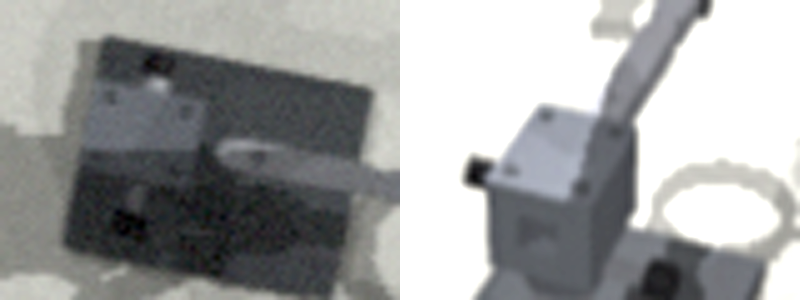

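The top crop shows the bar tip at (222,150), in line with the block's axis, which is about (145,134) with slope 0.2. The bar sits about 2 mm high, so I'll lower it slightly and enter.

Call:
{"op": "carry_out", "data": {
  "plan": [0,0,0.18,0,0,0,1,1,0,0.18,0,0,0,1,1.7,0,0.18,0,0,0,1,2.4,0,0.18,0,0,0,1,3.1,0,0.18,0,0,0,1,3.8,0,0.18,0,0,0,1,3.8,0,0.18,0,0,0,1]
}}

```text
t: 8.48
position: [0.5512, -0.0781, 0.1437]
orientation: [[0.214, 0.977, 0.001], [0.977, -0.214, 0.002], [0.002, 0.001, -1.0]]
force: [1.4, 1.3, -2.9]
finger_gap: 0.0175
finger_force: 100.0
```

Call:
{"op": "carry_out", "data": {
  "plan": [0,0,-0.2,0,0,0,1,0.5,0,-0.2,0,0,0,1,1,0,-0.2,0,0,0,1,1.6,0,-0.2,0,0,0,1,2,0,-0.2,0,0,0,1,2,0,-0.2,0,0,0,1]
}}

```text
t: 9.22
position: [0.5538, -0.0647, 0.1457]
orientation: [[0.217, 0.976, -0.001], [0.976, -0.217, -0.006], [-0.006, 0.0, -1.0]]
force: [-0.5, -6.6, -3.5]
finger_gap: 0.0175
finger_force: 99.9
```

Call:
{"op": "carry_out", "data": {
  "plan": [0.5,0,0,0,0,0,1,1,0,0,0,0,0,1,1.5,0,0,0,0,0,1,2,0,0,0,0,0,1,2,0,0,0,0,0,1]
}}

```text
t: 9.85
position: [0.5583, -0.045, 0.1457]
orientation: [[0.217, 0.976, -0.001], [0.976, -0.217, -0.006], [-0.006, 0.001, -1.0]]
force: [0.6, -7.4, -4.0]
finger_gap: 0.0173
finger_force: 100.0
```

```bash
python3 - <<'E'
from h import *
import pickle
s=ctrl.read_state();print(s["t"],s["position"],s["force"].round(1),s["ft_torque"].round(2),s["orientation"].round(4).tolist())
t=cam("wrist");pickle.dump(t,open("w4.pkl","wb"))
E
```

```text
9.85 [ 0.55831968 -0.04502006  0.14569319] [ 0.6 -7.4 -4. ] [-1.22 -0.08 -0.06] [[0.2173, 0.9761, -0.0006], [0.9761, -0.2173, -0.0058], [-0.0058, 0.0006, -1.0]]
```

Call:
{"op": "carry_out", "data": {
  "plan": [0.7,0,0,0,0,0,1,1.4,0,0,0,0,0,1,2.1,0,0,0,0,0,1,2.8,0,0,0,0,0,1,3.5,0,0,0,0,0,1,4.2,0,0,0,0,0,1,4.9,0,0,0,0,0,1,5.6,0,0,0,0,0,1,6,0,0,0,0,0,1,6,0,0,0,0,0,1]
}}

```text
t: 11.15
position: [0.5712, 0.0133, 0.1456]
orientation: [[0.217, 0.976, -0.001], [0.976, -0.217, -0.006], [-0.006, 0.0, -1.0]]
force: [-0.1, -7.0, -3.4]
finger_gap: 0.0176
finger_force: 100.0
```

```bash
python3 - <<'E'
from h import *
import pickle
s=ctrl.read_state();print(s["t"],s["position"],s["force"].round(1),s["ft_torque"].round(2),s["orientation"].round(4).tolist())
d=cam("wrist");pickle.dump(d,open("w5.pkl","wb"))
g=cv2.convertScaleAbs(cv2.cvtColor(d["color"],cv2.COLOR_RGB2GRAY),alpha=1.6)
L=cv2.createLineSegmentDetector().detect(g)[0][:,0]
for l in L:
    n=np.hypot(l[2]-l[0],l[3]-l[1])
    if n>25 and min(l[0],l[2])>200 and max(l[0],l[2])<460 and max(l[1],l[3])<220:
        b,a=onz(d,l[2],l[3],.178),onz(d,l[0],l[1],.178)
        print(l.round(1),"ang %.2f"%(np.degrees(np.arctan2(*(b-a)[1::-1]))%180))
E
```

```text
11.15 [0.57120515 0.01330792 0.14557277] [-0.1 -7.  -3.4] [-1.25 -0.01 -0.05] [[0.2175, 0.9761, -0.001], [0.9761, -0.2175, -0.0061], [-0.0062, 0.0003, -1.0]]
[419.6  21.8 404.9 214.4] ang 77.57
[224.4  95.7 220.5  44.3] ang 77.41
[292.4 161.8 293.9 216.9] ang 77.72
[232.8 198.2 227.2 126.8] ang 77.51
[401.9 217.5 341.9 217.9] ang 167.86
[294.4 217.8 236.9 218. ] ang 167.72
[227.2 127.1 223.4  94.2] ang 79.69
[344.4 138.1 345.2  94.4] ang 77.65
[293.1 137.1 343.1 136.7] ang 167.87
[290.9  90.6 292.  138.1] ang 77.39
[412.   55.5 415.5   7. ] ang 77.55
[402.1  18.1 406.7  55.5] ang 89.11
[342.7 215.6 343.7 163.1] ang 77.60
[343.1  91.2 293.1  91.3] ang 167.51
[233.1  90.6 289.4  90.7] ang 167.33
[228.2  43.1 230.1  71.9] ang 77.08
```

Call:
{"op": "carry_out", "data": {
  "plan": [0.6,0,0,0,0,0,1,1.2,0,0,0,0,0,1,1.8,0,0,0,0,0,1,2.2,0,0,0,0,0,1,2.2,0,0,0,0,0,1]
}}

```text
t: 11.82
position: [0.5748, 0.0299, 0.1456]
orientation: [[0.22, 0.975, -0.003], [0.975, -0.22, -0.012], [-0.013, -0.001, -1.0]]
force: [-2.6, -13.8, -1.5]
finger_gap: 0.0174
finger_force: 100.2
```

Call:
{"op": "carry_out", "data": {
  "plan": [0.4,0,0,0,0,0,1,0.8,0,0,0,0,0,1,0.8,0,0,0,0,0,1,0.8,0,0,0,0,0,1]
}}

```text
t: 12.32
position: [0.5748, 0.03, 0.1456]
orientation: [[0.225, 0.974, -0.007], [0.974, -0.226, -0.022], [-0.023, -0.002, -1.0]]
force: [-5.9, -22.7, 0.7]
finger_gap: 0.0172
finger_force: 100.5
```

```bash
python3 - <<'E'
from h import *
import pickle
s=ctrl.read_state();print(s["t"],s["position"],s["force"].round(1),s["ft_torque"].round(2))
d=cam("wrist");pickle.dump(d,open("w6.pkl","wb"))
c=d["color"][60:260,200:440,::-1];cv2.imwrite("pics/home.png",np.clip(cv2.resize(c,None,fx=2.5,fy=2.5,interpolation=cv2.INTER_CUBIC)*1.5,0,255).astype(np.uint8))
E
```

```text
12.325 [0.57476963 0.02995025 0.14558429] [ -5.9 -22.7   0.7] [-4.31  1.13  0.4 ]
```

View pics/home.png

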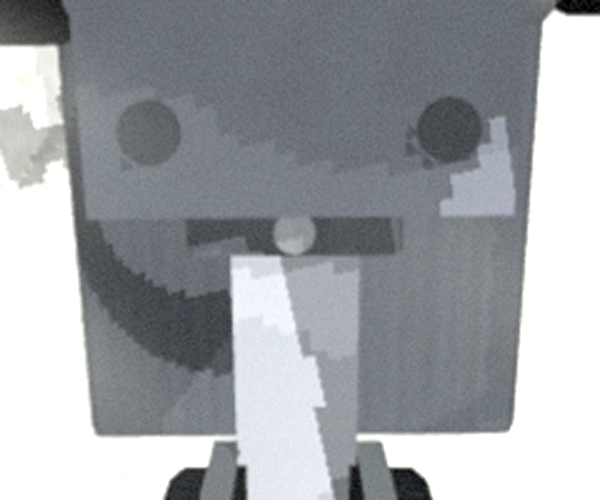

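The picture shows the collar flat against the block face, and the extra push didn't move it. I'll relax, open and retreat upward.

Call:
{"op": "carry_out", "data": {
  "plan": [-1,0,0,0,0,0,1,-2,0,0,0,0,0,1,-2,0,0,0,0,0,1,-2,0,0,0,0,0,5,-2,0,0,0,0,0,5,-2,0,0,0,0,0,5,-2,0,0,0,0,0,5,-2,0,-4,0,0,0,5,-2,0,-10,0,0,0,5,-2,0,-16,0,0,0,5,-2,0,-16,0,0,0,5]
}}

```text
t: 13.75
position: [0.5768, 0.0264, 0.3115]
orientation: [[0.215, 0.976, 0.012], [0.977, -0.215, 0.0], [0.003, 0.012, -1.0]]
force: [-0.1, -1.2, -0.4]
finger_gap: 0.0501
finger_force: 0.0
```

```bash
python3 - <<'E'
from h import *
import pickle
s=ctrl.read_state();print(s["t"],s["position"],s["force"].round(1))
t=pickle.load(open("top0.pkl","rb"));sd=pickle.load(open("side0.pkl","rb"))
for u,v in [(118,235),(160,243),(190,128),(134,210)]: print(onz(t,190+u/3.2,165+v/3.2,.045).round(4))
# pin head: crop1 top (132,213); side (155,440): 
p=tri((t,190+132/3.2,165+213/3.2),(sd,280+155/2.32,280+(438-368)/2.32));print("head",p)
# flask,cyl
print("flask",onz(t,190+135/3.2,165+55/3.2,.02),"oil",onz(t,278,254,.07),"bigpin",onz(t,190+118/3.2,165+315/3.2,.05))
# tool block direction: corners in crop1 top
E
```

```text
13.75 [0.57684527 0.02637718 0.31153771] [-0.1 -1.2 -0.4]
[0.4581 0.3514 0.045 ]
[0.4488 0.3077 0.045 ]
[0.5685 0.2748 0.045 ]
[0.4838 0.3344 0.045 ]
head [0.48014163 0.3333344  0.0639664 ]
flask [0.64951684 0.33583396 0.02      ] oil [0.40321693 0.1794238  0.07      ] bigpin [0.37516211 0.35133146 0.05      ]
```

```bash
python3 - <<'E'
from h import *
rel([.475,.325,.28],yawR(np.radians(120)))
E
```

```text
shift cm [ 26.96 -16.41   3.04] rot deg [  0.7    0.09 -42.43]
```

Call:
{"op": "carry_out", "data": {
  "plan": [6,-3,0,0,0,-10,5,12,-7,0,0,0,-20,5,18,-11,0,0,0,-30,5,24,-14,1,0.7,0,-40,5,27,-16.4,3,0.7,0,-42.4,5,27,-16.4,3,0.7,0,-42.4,5,27,-16.4,3,0.7,0,-42.4,5]
}}

```text
t: 14.62
position: [0.4711, 0.3262, 0.2743]
orientation: [[-0.501, 0.865, -0.013], [0.866, 0.501, -0.004], [0.003, -0.014, -1.0]]
force: [0.6, -0.4, 0.5]
finger_gap: 0.0497
finger_force: 0.0
```

```bash
python3 - <<'E'
from h import *
import pickle
s=ctrl.read_state();print(s["t"],s["position"],s["orientation"].round(3).tolist(),s["qpos"].round(2))
d=cam("wrist");pickle.dump(d,open("w7.pkl","wb"));save(d,"w7.png",scale=1.25)
for n in("top","side"): pickle.dump(cam(n),open(n+"7.pkl","wb"))
E
```

```text
14.625 [0.47114036 0.32619048 0.27427457] [[-0.501, 0.865, -0.013], [0.866, 0.501, -0.004], [0.003, -0.014, -1.0]] [-0.95  0.37  0.45  1.36 -0.16  1.46  0.02]
```

View pics/w7.png

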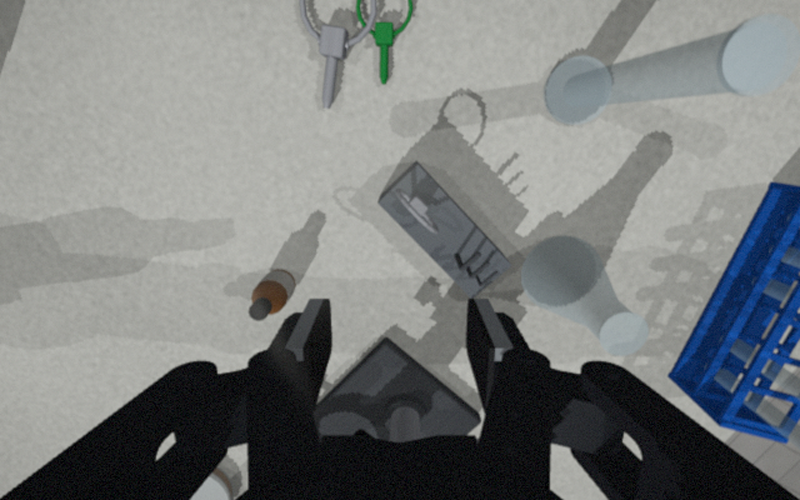

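The pin is at (420,205) in the tool block, with its ring seen almost edge-on along the diagonal. The hex keys are at (475,260), the flask at (565,270) and the cylinder at (580,90). I'll measure numerically.

```bash
python3 - <<'E'
from h import *
import pickle
d=pickle.load(open("w7.pkl","rb"));im=d["color"]
g=cv2.cvtColor(im,cv2.COLOR_RGB2GRAY)
L=cv2.createLineSegmentDetector().detect(cv2.convertScaleAbs(cv2.resize(g,None,fx=2,fy=2,interpolation=cv2.INTER_CUBIC),alpha=1.5))[0][:,0]/2
for l in L:
    n=np.hypot(l[2]-l[0],l[3]-l[1])
    if n>12 and min(l[0],l[2])>295 and max(l[0],l[2])<415 and min(l[1],l[3])>125 and max(l[1],l[3])<245:
        b,a=onz(d,l[2],l[3],.045),onz(d,l[0],l[1],.045)
        print(l.round(1),"ang %.2f"%(np.degrees(np.arctan2(*(b-a)[1::-1]))%180),a[:2].round(4),b[:2].round(4))
print("\n".join(" ".join("%3d"%x for x in r) for r in g[146:190,312:362]))
E
```

```text
[363.4 224.7 302.1 162.3] ang 163.86 [0.5515 0.2864] [0.4512 0.3154]
[354.7 237.4 361.6 226.8] ang 90.56 [0.5512 0.2673] [0.5511 0.2831]
[333.5 128.3 407.6 208. ] ang 163.82 [0.4627 0.366 ] [0.585  0.3305]
[322.9 164.6 344.  185.4] ang 165.28 [0.473 0.325] [0.5063 0.3163]
[344.5 181.7 334.8 172.7] ang 166.96 [0.5046 0.3203] [0.4895 0.3238]
[342.1 166.  333.  157. ] ang 165.15 [0.4926 0.3346] [0.4784 0.3383]
[367.5 215.6 363.3 204.3] ang 141.65 [0.5495 0.2987] [0.5377 0.3081]
[330.8 237.9 340.8 222.3] ang 90.09 [0.5266 0.2521] [0.5266 0.2755]
[372.4 209.2 381.6 198.5] ang 82.60 [0.5502 0.3083] [0.5524 0.3249]
[308.9 146.7 316.6 133.8] ang 89.06 [0.4492 0.3347] [0.4495 0.3514]
[328.1 163.2 344.3 178.8] ang 166.09 [0.4772 0.3294] [0.5026 0.3231]
[379.  217.1 390.2 205.8] ang 78.85 [0.5622 0.304 ] [0.5659 0.3224]
[380.7 183.7 367.8 202.8] ang 89.32 [0.5417 0.3393] [0.5414 0.3123]
[385.8 224.5 396.1 216.1] ang 73.00 [0.5744 0.3002] [0.579  0.3152]
[311.1 148.7 320.8 139.5] ang 73.53 [0.4524 0.334 ] [0.4566 0.3483]
[335.2 173.6 321.7 158.9] ang 162.22 [0.4904 0.323 ] [0.4685 0.33  ]
[327.7
[... 8298 characters left out ...]
  97  97 100 100 102  96  99 100 104 109 112 116 112 101 101  99  99 102  98 100  97  99  99 100 102
162 161 160 161 157 158 157 158 158 161 159 160 160 154 137 115  99  98 101 100  96  96 102  97  97  99 102 102 103  99  98  99 101  99 101 103 106 105 101  99 101 102  98  99  97 101  99 100 101  99
162 162 161 159 159 159 159 160 162 161 162 160 162 162 156 137 115 103  97  98  99  99  98  95 101 101  93  98  99 102 101 100 100  99 101 100 100 102  98 100  98  98 103 103 100  98  97  95  99  99
160 157 159 157 157 159 161 160 163 161 164 162 163 165 163 157 138 116 101 102  97  97  94 100 101 100  97  97  98 101  98  98 100 101  94  96  98  99 102  98 102 100 100 101  99  98 100 101 100 100
```

```bash
python3 - <<'E'
from h import *
import pickle
d=pickle.load(open("w7.pkl","rb"))
print("cyl",onz(d,578/1.25,90/1.25,0),"proj head mid",proj(d,[.4817,.3323,.054]),"top",proj(d,[.4817,.3323,.063]),"ringtop",proj(d,[.4817,.3323,.1]))
R=yawR(np.radians(164.2))
rel([.4815,.3325,.13],R,"hi");rel([.4815,.3325,.05],R,"lo")
E
```

```text
cyl [0.56321778 0.49532245 0.        ] proj head mid [332.98689239 164.45724759] top [333.20620661 166.03113606] ringtop [334.23085654 173.38444277]
hi shift cm [ 0.3   1.29 14.59] rot deg [ -0.49  -0.39 -44.46]
lo shift cm [ 0.28  1.37 22.59] rot deg [ -0.49  -0.39 -44.46]
```

Call:
{"op": "carry_out", "data": {
  "plan": [0,1,3,0,0,-10,5,0.1,1.3,7,0,0,-20,5,0.1,1.3,10,0,0,-30,5,0.1,1.3,13,-0.5,-0.4,-40,5,0.1,1.3,14.5,-0.5,-0.4,-44.5,5,0.1,1.3,14.5,-0.5,-0.4,-44.5,5,0.1,1.3,14.5,-0.5,-0.4,-44.5,5]
}}

```text
t: 15.65
position: [0.4824, 0.3328, 0.1317]
orientation: [[-0.963, 0.271, 0.001], [0.271, 0.963, 0.002], [-0.001, 0.002, -1.0]]
force: [0.2, -0.3, 1.0]
finger_gap: 0.0497
finger_force: 0.0
```

```bash
python3 - <<'E'
from h import *
import pickle
s=ctrl.read_state();print(s["t"],s["position"],s["orientation"].round(3).tolist(),s["qpos"].round(2))
d=cam("wrist");pickle.dump(d,open("w8.pkl","wb"))
p=np.array([.483,.332,.063])
print([proj(d,[.483,.332,z]).round(1) for z in (.045,.063,.1)])
u,v=proj(d,p).astype(int)
g=cv2.cvtColor(d["color"],cv2.COLOR_RGB2GRAY)
c=g[v-60:v+60,u-60:u+60]
print("\n".join("".join(" .:-=+*#%@"[min(9,int(x)//20)] for x in r) for r in c[::2]))
L=cv2.createLineSegmentDetector().detect(cv2.convertScaleAbs(g,alpha=1.5))[0][:,0]
for l in L:
    n=np.hypot(l[2]-l[0],l[3]-l[1])
    if n>15 and abs((l[0]+l[2])/2-u)<60 and abs((l[1]+l[3])/2-v)<80: 
        a=[onz(d,l[0],l[1],z)[:2] for z in(.045,.063)];b=[onz(d,l[2],l[3],z)[:2] for z in(.045,.063)]
        print(l.round(1),"%.1f"%(np.degrees(np.arctan2(*(b[0]-a[0])[::-1]))%180),a[0].round(4),b[0].round(4))
E
```

```text
15.65 [0.48237974 0.33278479 0.13170713] [[-0.963, 0.271, 0.001], [0.271, 0.963, 0.002], [-0.001, 0.002, -1.0]] [-0.83  0.46  0.28  1.57 -0.14  1.13  0.78]
[array([318.6, 200.6]), array([318.7, 208.6]), array([318.7, 229.5])]
%%%%#######%%%%%%%%%%%%%%%%%%#%####%%%#%%%###%####**+*+*+++++++******++++++++**+***************#************************
#%%######%%%%%%%%%%%%%%%%%%%%######%#%%####*+++++++++*+++++++++****++**+***+*+*++++*************************************
#%%%%%###%%%%%%%%%%%%%%%%%%%#%#####*++++++++++++++++++++++++++++**+++++++++++++++++*+++*********************************
%%%%%%%#####%%%%%%%%%%%%%%###%#+=-----=---=-=--=--------=-====-=-==========================+****************************
#%%%%%%%%#####%%%%%%%%%%%%#%%#+-------------------------------------------------------------=+******#*******************
%%%%%%%%%%#####%%%%%%%%%%%%##+----:----------------------------------------------------------=+***#*********************
%#%%%%%%%%%######%%%%####%%#+--:------:--:-----------------------------------------------------+******#*****************
%%%%%%%%%%#%#####%##%%%#%%#
[... 7338 characters left out ...]
194]
[308.6 272.6 348.5 263.3] 88.8 [0.5369 0.3088] [0.5375 0.3404]
[353.8 193.1 349.7 303.1] 163.9 [0.4844 0.3579] [0.5718 0.3327]
[355.3 163.3 353.7 192. ] 162.9 [0.4636 0.3642] [0.4836 0.358 ]
[314.4 153.4 329.4 153.4] 74.3 [0.4492 0.3384] [0.452  0.3485]
[340.6 163.8 286.9 163.3] 73.8 [0.4612 0.3541] [0.4507 0.318 ]
[331.7 283.5 348.5 279.5] 89.4 [0.5509 0.3235] [0.5511 0.3369]
[348.3 284.  315.6 291.6] 89.0 [0.5548 0.3359] [0.5544 0.3094]
[315.5 287.5 331.  283.4] 91.0 [0.5509 0.3103] [0.5507 0.323 ]
[348.3 267.7 316.5 275.3] 89.3 [0.5412 0.3394] [0.5408 0.314 ]
[324.6 184.7 339.9 167.3] 124.0 [0.4727 0.3393] [0.4635 0.353 ]
[304.7 290.2 289.  280. ] 37.8 [0.5509 0.3015] [0.539  0.2923]
```

The pin head measures u 308–329, v 194–216, so it is centred across the fingers and about 2 mm towards tool +x. I'll descend and grip.

Call:
{"op": "carry_out", "data": {
  "plan": [0.2,0,2,0,0,0,5,0.2,0,4,0,0,0,5,0.2,0,6,0,0,0,5,0.2,0,7.5,0,0,0,5,0.2,0,8.1,0,0,0,5,0.2,0,8.1,0,0,0,5,0.2,0,8.1,0,0,0,5]
}}

```text
t: 16.58
position: [0.4795, 0.3345, 0.0503]
orientation: [[-0.964, 0.268, 0.0], [0.268, 0.964, 0.002], [0.0, 0.002, -1.0]]
force: [0.4, 0.0, -0.2]
finger_gap: 0.0499
finger_force: 0.0
```

Call:
{"op": "carry_out", "data": {
  "plan": [0,0,0,0,0,0,0.8,0,0,0,0,0,0,0.8,0,0,0,0,0,0,0.8,0,0,0,0,0,0,0.8,0,0,0,0,0,0,0.8],
  "grip_force": 50
}}

```text
t: 17.2
position: [0.4792, 0.3344, 0.05]
orientation: [[-0.964, 0.267, -0.0], [0.267, 0.964, 0.001], [0.001, 0.001, -1.0]]
force: [-0.3, -0.7, 4.8]
finger_gap: 0.0122
finger_force: 50.9
```

```bash
python3 - <<'E'
from h import *
import pickle
s=ctrl.read_state();print(s["t"],s["position"],s["orientation"].round(4).tolist(),s["force"].round(1))
d=cam("wrist");pickle.dump(d,open("w9.pkl","wb"))
g=cv2.cvtColor(d["color"],cv2.COLOR_RGB2GRAY)
c=s["position"]
print([proj(d,[c[0],c[1],z]).round(1) for z in (.045,.063,.1)])
L=cv2.createLineSegmentDetector().detect(cv2.convertScaleAbs(g,alpha=1.5))[0][:,0]
for l in L:
    n=np.hypot(l[2]-l[0],l[3]-l[1])
    if n>10 and 290<(l[0]+l[2])/2<350 and 150<(l[1]+l[3])/2<390: print(l.round(1))
# block long-edge info omitted
E
```

```text
17.2 [0.47920897 0.33437053 0.04997159] [[-0.9636, 0.2674, -0.0003], [0.2674, 0.9636, 0.0015], [0.0007, 0.0013, -1.0]] [-0.3 -0.7  4.8]
[array([320.1, 248.9]), array([320.3, 266.9]), array([320.9, 322. ])]
[334.6 324.4 331.8 236.8]
[278.  180.7 304.  177.4]
[304.9 238.1 304.1 296.9]
[303.8 297.  302.  324.4]
[296.1 325.6 294.9 348.2]
[303.1 181.2 359.4 181.9]
[312.  353.8 331.9 350.9]
[342.5 346.9 341.  319.4]
[294.7 349.  312.2 352.7]
[336.1 235.7 341.1 281.8]
[343.  277.8 355.2 272.1]
[296.1 281.8 301.  236.9]
[304.1 173.5 334.9 165.1]
[350.6 204.8 298.1 204.2]
[308.3 223.8 346.6 214.4]
[312.6 348.1 311.7 296.9]
[323.1 240.6 322.7 228.1]
[325.  289.4 324.7 344.4]
[313.7 228.2 313.1 239.4]
[295.6 151.2 310.6 150.2]
[321.8 284.4 322.  245.6]
[322.3 316.9 321.6 300.6]
[320.9 299.4 321.3 288.1]
[315.9 285.6 316.6 301.9]
```

```bash
python3 - <<'E'
from h import *
import pickle
d=pickle.load(open("w8.pkl","rb"))
p=onz(d,318.6,205,.063);s=ctrl.read_state();print("pin rel TCP in tool axes mm",s["orientation"].T@(p-s["position"])*1000)
rel([.66,.184,.26],yawR(np.radians(167.57)))
E
```

```text
pin rel TCP in tool axes mm [ -1.73009849  -1.2380597  -13.03268551]
 shift cm [-21.42  -9.62 -21.03] rot deg [ 0.08 -0.04 -3.08]
```

Call:
{"op": "carry_out", "data": {
  "plan": [0,0,-2,0,0,0,0.8,0,0,-5,0,0,0,0.8,0,0,-10,0,0,0,0.8,0,0,-16,0,0,0,0.8,0,0,-21,0,0,0,0.8,0,0,-21,0,0,0,0.8]
}}

```text
t: 18.0
position: [0.4814, 0.3351, 0.2639]
orientation: [[-0.964, 0.268, 0.007], [0.268, 0.964, 0.006], [-0.005, 0.008, -1.0]]
force: [0.8, 0.9, -0.3]
finger_gap: 0.0126
finger_force: 50.4
```

Call:
{"op": "carry_out", "data": {
  "plan": [-5,-2.2,0,0,0,-3.1,0.8,-10,-4.5,0,0,0,-3.1,0.8,-15,-6.8,0,0,0,-3.1,0.8,-19,-8.8,0,0,0,-3.1,0.8,-21.4,-9.6,0,0,0,-3.1,0.8,-21.4,-9.6,0,0,0,-3.1,0.8,-21.4,-9.6,0,0,0,-3.1,0.8]
}}

```text
t: 18.88
position: [0.6583, 0.1855, 0.2575]
orientation: [[-0.977, 0.214, -0.005], [0.214, 0.977, 0.002], [0.005, 0.001, -1.0]]
force: [0.5, 1.3, -0.1]
finger_gap: 0.0121
finger_force: 50.4
```

```bash
python3 - <<'E'
from h import *
import pickle
s=ctrl.read_state();print(s["t"],s["position"],s["orientation"].round(4).tolist(),s["qpos"].round(2))
d=cam("wrist");pickle.dump(d,open("w10.pkl","wb"))
g=cv2.cvtColor(d["color"],cv2.COLOR_RGB2GRAY)
h=np.array([.6115,.194,.160]);u,v=proj(d,h).astype(int);print("hole pred",u,v)
print("pin tip pred",proj(d,s["position"]+s["orientation"]@[-.0017,0,.038]))
c=g[v-36:v+36,u-60:u+60]
print("\n".join("".join(" .:-=+*#%@"[min(9,int(x)//20)] for x in r) for r in c[::2]))
L=cv2.createLineSegmentDetector().detect(cv2.convertScaleAbs(g,alpha=1.5))[0][:,0]
for l in L:
    n=np.hypot(l[2]-l[0],l[3]-l[1])
    if n>15 and abs((l[0]+l[2])/2-u)<90 and abs((l[1]+l[3])/2-v)<50:
        a,b=onz(d,l[0],l[1],.16),onz(d,l[2],l[3],.16); print(l.round(1),"%.1f"%(np.degrees(np.arctan2(*(b-a)[1::-1]))%180),a[:2].round(4),b[:2].round(4))
E
```

```text
18.875 [0.65828535 0.18554114 0.25747482] [[-0.9769, 0.2136, -0.0046], [0.2136, 0.9769, 0.0016], [0.0049, 0.0006, -1.0]] [-0.48  0.61  0.34  1.02 -0.2   1.54  1.17]
hole pred 317 132
pin tip pred [319.85220623 226.89155268]
----------------:--:----:-:--::-::::-+*******************************************#######################################
---------------:-------------------:-+*************************#*****************#######################################
-------------------------------------+*********************************************#####################################
-----------------------------------:-+**********************************************####################################
-----------------------------------:-+************************************************##################################
-----------------------------------:-************###*****************##**************###################################
-------------------------------------******************************#*##*************#***################################
-=---------------------------
[... 3732 characters left out ...]
]
[254.5 175.7 253.5 154.3] 167.2 [0.6327 0.1418] [0.6171 0.1453]
[279.8 119.  283.9 135.7] 179.9 [0.5968 0.1701] [0.6089 0.1701]
[256.7 118.1 257.8 144.3] 167.2 [0.5928 0.1544] [0.6108 0.1502]
[253.5 153.2 250.5  93.1] 167.5 [0.6163 0.1455] [0.5755 0.1546]
[223.1 176.4 253.1 177. ] 76.5 [0.6282 0.1189] [0.6334 0.1405]
[399.  122.8 393.1 108.1] 13.2 [0.6174 0.2521] [0.6066 0.2496]
[380.3 138.2 377.9 121.9] 179.1 [0.6253 0.2374] [0.6137 0.2376]
[386.5  96.9 364.4  80.6] 43.5 [0.5981 0.2463] [0.5843 0.2331]
[296.9 115.  330.6 115.3] 77.2 [0.5967 0.1826] [0.602  0.2058]
[291.3 180.6 291.3 149.4] 166.5 [0.6421 0.1675] [0.6195 0.173 ]
[334.6  92.6 346.3 109.8] 23.7 [0.5876 0.2116] [0.6007 0.2173]
```

```bash
python3 - <<'E'
from h import *
import pickle
d=pickle.load(open("w10.pkl","rb"));s=ctrl.read_state()
e=np.array([np.cos(np.radians(77.57)),np.sin(np.radians(77.57))])
H=onz(d,313,132.7,.16);E=(onz(d,253.5,153.2,.178)+onz(d,250.5,93.1,.178))/2
print("hole",H,"exit->hole mm",(H-E)[:2]@e*1000)
g=cv2.cvtColor(d["color"],cv2.COLOR_RGB2GRAY)
c=g[190:290,270:370]
print("\n".join("".join(" .:-=+*#%@"[min(9,int(x)//20)] for x in r) for r in c[::2]))
for z in(.005,.038,.032,.0): print(z,proj(d,s["position"]+s["orientation"]@[-.0017,0,z]).round(1))
E
```

```text
hole [0.61120952 0.1909842  0.16      ] exit->hole mm 39.741070123427185
@@@@@@@@@@@@@@@@@@@@@@@@@@@@@@@@@@@@@@@@@@@@@@@@@@@@@@@@@@@@@@@@@@@@@@@@@@@@@@@@@@@@@@@@@@@@@@@@@@@@
@@@@@@@@@@@@@@@@@@@@@@@@@@@@@@@@@@@@@@@@@@@@@@@@@@@@@@@@@@@@@@@@@@@@@@@@@@@@@@@@@@@@@@@@@@@@@@@@@@@@
@@@@@@@@@@@@@@@@@@@@@@@@@@@@@@@@@@@@@@@@@@@@@@@@@@@@@@@@@@@@@@@@@@@@@@@@@@@@@@@@@@@@@@@@@@@@@@@@@@@@
@@@@@@@@@@@@@@@@@@@@@@@@@@@@@@@@@@@@@@@@@@@@@@@@@@@@@@@@@@@@@@@@@@@@@@@@@@@@@@@@@@@@@@@@@@@@@@@@@@@@
@@@@@@@@@@@@@@@@@@@@@@@@@@@@@@@@@@@@@@@@@@@@@@@@@@@@@@@@@@@@@@@@@@@@@@@@@@@@@@@@@@@@@@@@@@@@@@@@@@@@
@@@@@@@@@@@@@@@@@@@@@@@@@@@@@@@@@@@@@@@@@@@@@@@@@@@@@@@@@@@@@@@@@@@@@@@@@@@@@@@@@@@@@@@@@@@@@@@@@@@@
@@@@@@@@@@@@@@@@@@@@@@@@@@@@@@@@@@@@@@@@@@@@@@@@@@@@@@@@@@@@@@@@@@@@@@@@@@@@@@@@@@@@@@@@@@@@@@@@@@@@
@@@@@@@@@@@@@@@@@@@@@@@@@@@@@@@@@@@@@@@@@@@@@@@@@@@@@@@@@@@@@@@@@@@@@@@@@@@@@@@@@@@@@@@@@@@@@@@@@@@@
@@@@@@@@@@@@@@@@@@@@@@@@@@@@@@@@@@@@@@@@@@@@@@@@@@@@@@@@@@@@@@@@@@@@@@@@@@@@@@@@@@@@@@@@@@@@@@@@@@@@
@@@@@@@@@@@@@@@@@@@@@@@@@@@@@@@@@@@@@@@@@@@@@@@@@@@@@@@@@@@@@@@@@@@@@@@@@@@@@@@@@@@@@@@@@@@@@@@@@@@@
@@@@@@@@@@@@@@@@@
[... 3400 characters left out ...]
. . ... ........
....... ...............:-==:.. . .:=+++++++=-==================:  ... .-==-:.   . . ..  .. .. . .. .
..... .............. . .:-=:... ...=+++++++=-==============-===:.   ...-=-:  .   ...... ..... .... .
...................  ...:==-. .. ..=+++++++=-==================:  .....-=-.. ... . ... .  . ...  ...
 ...... ...  ...................  .=+++++++====================:  .  ...... ..... ......... ...... .
...........  ....  .. .............=+******============++++****-. .........  . .. .   .. ..  ... ...
... . ..... ..... . .... .......  -%@@@@@@@#==========+@@@@@@@@*:......  .. . .. . ..  .... . .  . .
0.005 [321.2 252.3]
0.038 [320.9 227.1]
0.032 [320.9 231. ]
0.0 [321.3 257. ]
```

The hole appears at (313,133), and the pin tip at (318.5,228) lies on the finger midline. From that I get a shift of +4.95 cm in tool x and −0.38 cm in tool y. I'll move above the hole and check before inserting.

Call:
{"op": "carry_out", "data": {
  "plan": [2.5,-0.2,0,0,0,0,0.8,4.95,-0.38,0,0,0,0,0.8,4.95,-0.38,2,0,0,0,0.8,4.95,-0.38,4,0,0,0,0.8,4.95,-0.38,5,0,0,0,0.8,4.95,-0.38,5,0,0,0,0.8,4.95,-0.38,5,0,0,0,0.8]
}}

```text
t: 19.8
position: [0.6108, 0.1916, 0.2101]
orientation: [[-0.977, 0.214, 0.0], [0.214, 0.977, 0.001], [-0.0, 0.001, -1.0]]
force: [-0.8, -0.6, -0.7]
finger_gap: 0.0121
finger_force: 50.4
```

```bash
python3 - <<'E'
from h import *
import pickle
s=ctrl.read_state();print(s["t"],s["position"],s["orientation"].round(4).tolist(),s["force"].round(1))
R=s["orientation"];d0=np.array([.65828535,.18554114,.25747482]);R0=np.array([[-.9769,.2136,-.0046],[.2136,.9769,.0016],[.0049,.0006,-1]])
print("moved in old tool frame mm",R0.T@(s["position"]-d0)*1000)
d=cam("wrist");pickle.dump(d,open("w11.pkl","wb"))
g=cv2.cvtColor(d["color"],cv2.COLOR_RGB2GRAY)
print("tip",proj(d,s["position"]+R@[-.002,0,.038]),"hole",proj(d,[.6112,.1910,.16]))
c=g[170:270,260:380]
print("\n".join("".join(" .:-=+*#%@"[min(9,int(x)//20)] for x in r) for r in c[::2]))
E
```

```text
19.8 [0.6107713  0.19156143 0.21009136] [[-0.9767, 0.2144, 0.0004], [0.2144, 0.9767, 0.0013], [-0.0001, 0.0014, -1.0]] [-0.8 -0.6 -0.7]
moved in old tool frame mm [47.47022676 -4.29620947 47.61165788]
tip [319.86265204 227.37246417] hole [318.95863074 217.8346543 ]
-:--:-::::-::---:-::--:----::--:--:-*###############%%@@@@@@@@@@@@@@@@@@@@@@@@@@@@@@@@@@@@@@@@@@@@@@@@@@@@@@@@@@@@@@@@@@
----:::::::------::-:::---:--:--:::-*################@@@@@@@@@@@@@@@@@@@@@@@@@@@@@@@@@@@@@@@@@@@@@@@@@@@@@@@@@@@@@@@@@@@
-:::-:-:::::::-:---:-::----:::--:::-*##############%%@@@@@@@@@@@@@@@@@@@@@@@@@@@@@@@@@@@@@@@@@@@@@@@@@@@@@@@@@@@@@@@@@@@
:---::--:::-:::::--::::-:------:-::-*##############@@@@@@@@@@@@@@@@@@@@@@@@@@@@@@@@@@@@@@@@@@@@@@@@@@@@@@@@@@@@@@@@@@@@@
--:::-::::--:-:--:-----=======----:-*##############@@@@@@@@@@@@@@@@@@@@@@@@@@@@@@@@@@@@@@@@@@@@@@@@@@@@@@@@@@@@@@@@@@@@@
::-::::::::::::----=============--:-*###############@@@@@@@@@@@@@@@@@@@@@@@@@@@@@@@@@@@@@@@@@@@@@@@@@@@@@@@@@@@@@@@@@@@@
-:-:-::--:-:-:::-===============----*###############@@@@@@@@@@@@@@@@@@@@@@@@@@@@@@@@@@@@@@@@@@@@@@@@@@@@@@@@
[... 4515 characters left out ...]
:-===========-:....:============================-. ...-============:. ........ ..+@@@@@@@@@@@@@
@@@@@@@@@@%+............::-===========-:... :============================-. ...:=-==========-... ........ :*@@@@@@@@@@@@
@@@@@@@@@@#-::::...:.....-============:.....:============================:. ...:-===========-:.............=%@@@@@@@@@@@
@@@@@@@@@#-.............:-============:.....:============================-. ....-============-...........  .+@@@@@@@@@@@
@@@@@@@@@+:.............-=============:.....:===============+============-. .. .--===========-:......  .... -%@@@@@@@@@@
@@@@@@@@#-..............-============-:.... :============================-.  . .:-============:........ .. ..+@@@@@@@@@@
```

In the close view the hole is centred at about (318,217.5). The tip, projected down, lands at about (318.3,220.5), so it needs about 1.7 mm along tool +x. Inserting.

Call:
{"op": "carry_out", "data": {
  "plan": [0.18,0,0,0,0,0,0.8,0.18,0,0,0,0,0,0.8,0.18,0,0.8,0,0,0,0.8,0.18,0,1.4,0,0,0,0.8,0.18,0,2,0,0,0,0.8,0.18,0,2.6,0,0,0,0.8,0.18,0,2.6,0,0,0,0.8]
}}

```text
t: 20.72
position: [0.6082, 0.1919, 0.1823]
orientation: [[-0.977, 0.215, -0.002], [0.215, 0.977, 0.001], [0.002, 0.0, -1.0]]
force: [0.4, 0.4, -0.4]
finger_gap: 0.0123
finger_force: 50.4
```

Call:
{"op": "carry_out", "data": {
  "plan": [0,0,0.6,0,0,0,0.8,0,0,1.2,0,0,0,0.8,0,0,1.7,0,0,0,0.8,0,0,2.2,0,0,0,0.8,0,0,2.2,0,0,0,0.8]
}}

```text
t: 21.35
position: [0.6091, 0.1924, 0.1636]
orientation: [[-0.977, 0.214, 0.001], [0.214, 0.977, 0.003], [-0.0, 0.003, -1.0]]
force: [-3.3, 1.2, 9.4]
finger_gap: 0.0122
finger_force: 51.6
```

Call:
{"op": "carry_out", "data": {
  "plan": [0,0,-0.5,0,0,0,0.8,0,0.5,-0.5,0,0,0,0.8,0,1,-0.5,0,0,0,0.8,0,1.3,-0.5,0,0,0,0.8,0,1.3,-0.5,0,0,0,0.8]
}}

```text
t: 21.98
position: [0.61, 0.1958, 0.1645]
orientation: [[-0.975, 0.221, -0.007], [0.221, 0.975, -0.012], [0.005, -0.013, -1.0]]
force: [-3.3, -8.7, 2.5]
finger_gap: 0.0128
finger_force: 50.9
```

Call:
{"op": "carry_out", "data": {
  "plan": [0,0.5,0,0,0,0,0.8,0,0.7,0,0,0,0,0.8,0,0.7,0,0,0,0,0.8]
}}

```text
t: 22.35
position: [0.6102, 0.1962, 0.1644]
orientation: [[-0.974, 0.225, -0.012], [0.225, 0.974, -0.021], [0.007, -0.023, -1.0]]
force: [-8.0, -17.1, 5.9]
finger_gap: 0.0123
finger_force: 51.3
```

Call:
{"op": "carry_out", "data": {
  "plan": [0,-0.7,0,0,0,0,0.8,0,-1.6,0,0,0,0,0.8,0,-1.6,0,0,0,0,0.8]
}}

```text
t: 22.72
position: [0.6098, 0.195, 0.1661]
orientation: [[-0.976, 0.216, -0.001], [0.216, 0.976, 0.001], [0.001, 0.0, -1.0]]
force: [-0.9, -1.9, 1.1]
finger_gap: 0.0128
finger_force: 50.7
```

Call:
{"op": "carry_out", "data": {
  "plan": [0,0,0.6,0,0,0,0.8,0,0,0.6,0,0,0,0.8,0,0,0.2,0,0,0,0.8,0,0,0.2,0,0,0,3,0,0,0.2,0,0,0,3,0,0,0.2,0,0,0,3,0,0,-2,0,0,0,3,0,0,-5,0,0,0,3,0,0,-9,0,0,0,3,0,0,-9,0,0,0,3]
}}

```text
t: 23.98
position: [0.6118, 0.1961, 0.2602]
orientation: [[-0.977, 0.215, 0.007], [0.215, 0.977, 0.003], [-0.006, 0.005, -1.0]]
force: [-0.4, 0.2, -0.1]
finger_gap: 0.0298
finger_force: 0.0
```

```bash
python3 - <<'E'
from h import *
import pickle
s=ctrl.read_state();print(s["t"],s["position"],s["orientation"].round(4).tolist(),s["force"].round(1),s["qpos"].round(2))
d=cam("wrist");pickle.dump(d,open("w12.pkl","wb"))
g=cv2.cvtColor(d["color"],cv2.COLOR_RGB2GRAY)
for z in(.16,.178,.217):print(proj(d,[.61,.195,z]).round(1))
c=g[130:280,250:390]
print("\n".join("".join(" .:-=+*#%@"[min(9,int(x)//20)] for x in r) for r in c[::3]))
E
```

```text
23.975 [0.61179036 0.1960515  0.26019251] [[-0.9767, 0.2146, 0.0068], [0.2146, 0.9767, 0.0035], [-0.0059, 0.0048, -1.0]] [-0.4  0.2 -0.1] [-0.54  0.5   0.35  1.19 -0.17  1.47  1.13]
[317.2 191.8]
[317.2 198.8]
[317.1 218.2]
-------------------------------------=-==--+*##*#*****#******#**************************######################################************++
-------------------------------------=-----+***#*************************#**********##*#*#**######################################**********
:::------------------------------------=---+******************#***#*#********###*******######*#######################################*******
:::::----:---------------------------------=********************************#####*******######*#######################################******
:--:-:::::::-------------------------------=***********#******************#****####*****####****#*#######################################***
:::-:-:---::::-::--------------------------=*************#*********#*###*#####********###*##****##*#######################################**
---::::-::::--::::-:-----:---:
[... 5473 characters left out ...]
.......--=-----=--==:...........:+%@@@@@@@@@@@@@@@@@@@@@@@@@@@@@@@@@@@@@@@@@@@@@@@@@@@@@@@@@@@@@#=.   .  .  ..-----------=-:... .  ..   
.........:-----------=--............:*@@@@@@@@@@@@@@@@@@@@@@@@@@@@@@@@@@@@@@@@@@@@@@@@@@@@@@@@@@@@@@#= .  .  .   ..-------------:.. ... .   
 ........-==-=--=-==---:.............+@@@@@@@@@@@@@@@@@@@@@@@@@@@@@@@@@@@@@@@@@@@@@@@@@@@@@@@@@@@@@@#=   .      ...:--------=----:.   .. ...
.... ...:---==========:........... ..+###@@@@@@@@@@@@@@@@@@@@@@@@@@@@@@@@@@@@@@@@@@@@@@@@@@@@@@@@@@@#=.      ...   .--=====-=-----:    .....
..............::-=====-.............:%@@@@@@@@@@@@@@@@@@@@@@@@@@@@@@@@@@@@@@@@@@@@@@@@@@@@@@@@@@@@@@@*: . .  . . . .-=====-:.. . .   ..  ...
```

The pin is seated with its ring upright at u≈315. Next I'll close the fingers, tilt about 25° and go to the block side of the ring.

Call:
{"op": "carry_out", "data": {
  "plan": [0,0,-1,0,0,0,0,0,-1.2,-1,-8,0,0,0,0,-2.6,-1,-16,0,0,0,0,-2.6,-1,-25,0,0,0,0,-2.6,0,-25,0,0,0,0,-2.6,0,-25,0,0,0]
}}

```text
t: 24.78
position: [0.6028, 0.1719, 0.2545]
orientation: [[-0.977, 0.195, 0.085], [0.212, 0.886, 0.413], [0.005, 0.422, -0.907]]
force: [0.6, 1.7, -0.7]
finger_gap: -0.0001
finger_force: 0.0
```

```bash
cat >> h.py <<'E'
P=np.array([.6117,.1945]);EE=np.array([.2153,.9765])
def sz(s,z,lab=""):
    st=ctrl.read_state();q=np.array([*(P+s*EE/1000),z]);print(lab,(st["orientation"].T@(q-st["position"])*100).round(2))
E
python3 - <<'E'
from h import *
st=ctrl.read_state();print(st["position"],st["orientation"].round(3).tolist(),st["finger_gap"],st["qpos"].round(2))
d=st["position"][:2]-P;print("s",d@EE*1000,"lat",d@[-EE[1],EE[0]]*1000)
for s,z in [(-25,.225),(-22,.205),(-16,.207),(-4,.207),(8,.205),(19,.199),(30,.191),(38,.180),(45,.166),(47,.155),(47,.200)]: sz(s,z,(s,z))
E
```

```text
[0.60280184 0.1719387  0.25447434] [[-0.977, 0.195, 0.085], [0.212, 0.886, 0.413], [0.005, 0.422, -0.907]] -8.180659236431645e-05 [-0.26  0.37  0.27  1.47 -0.55  1.26  1.5 ]
s -23.94688259472461 lat 3.8316074789393966
(-25, 0.225) [-0.4  -1.34  2.63]
(-22, 0.205) [-0.41 -1.91  4.57]
(-16, 0.207) [-0.41 -1.28  4.64]
(-4, 0.207) [-0.41 -0.19  5.14]
(8, 0.205) [-0.42  0.81  5.83]
(19, 0.199) [-0.42  1.55  6.84]
(30, 0.191) [-0.43  2.21  8.03]
(38, 0.18) [-0.44  2.48  9.36]
(45, 0.166) [-0.45  2.52 10.93]
(47, 0.155) [-0.46  2.24 12.01]
(47, 0.2) [-0.43  4.14  7.93]
```

Call:
{"op": "carry_out", "data": {
  "plan": [-0.4,-1.3,2.6,0,0,0,0,-0.4,-1.9,4.6,0,0,0,0,-0.4,-1.9,4.6,0,0,0,0,-0.4,-1.3,4.6,0,0,0,0,-0.4,-0.7,4.9,0,0,0,0,-0.4,-0.2,5.1,0,0,0,0,-0.4,0.3,5.5,0,0,0,0,-0.4,0.8,5.8,0,0,0,0,-0.4,1.2,6.3,0,0,0,0,-0.4,1.6,6.8,0,0,0,0,-0.4,2.2,8,0,0,0,0,-0.4,2.5,9.4,0,0,0,0,-0.4,2.5,10.9,0,0,0,0,-0.4,2.5,10.9,0,0,0,0]
}}

```text
t: 26.52
position: [0.621, 0.2327, 0.1634]
orientation: [[-0.976, 0.2, 0.085], [0.217, 0.887, 0.408], [0.006, 0.416, -0.909]]
force: [-2.6, -6.0, 1.6]
finger_gap: 0.0
finger_force: 4.0
```

```bash
python3 - <<'E'
from h import *
import pickle
d=cam("wrist");s=cam("side");t=cam("top");pickle.dump((d,s,t),open("f13.pkl","wb"))
u,v=proj(s,[.615,.21,.17]).astype(int);print(u,v);u2,v2=proj(d,[.615,.21,.17]).astype(int);print(u2,v2)
a=cv2.resize(s["color"][v-30:v+30,u-40:u+40,::-1],(400,300),interpolation=cv2.INTER_CUBIC)
u3,v3=proj(t,[.615,.21,.17]).astype(int)
c=cv2.resize(t["color"][v3-30:v3+30,u3-40:u3+40,::-1],(400,300),interpolation=cv2.INTER_CUBIC)
b=cv2.resize(d["color"][max(0,v2-150):v2+150,max(0,u2-100):u2+100,::-1],(400,600),interpolation=cv2.INTER_CUBIC)
cv2.imwrite("pics/f13.png",np.clip(np.hstack([np.vstack([a,c]),b])*1.4,0,255).astype(np.uint8))
E
```

```text
297 231
276 267
```

View pics/f13.png

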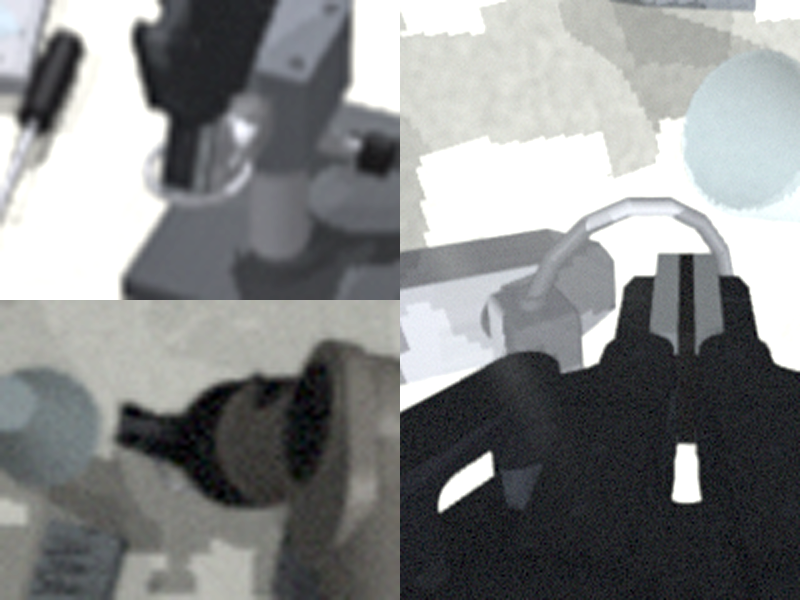

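The picture shows the ring tipped over roughly to level, with the slim closed fingers inside it and bearing on its far wire. I'll drag it down past level by friction.

Call:
{"op": "carry_out", "data": {
  "plan": [0,0.2,0.2,0,0,0,0,0,0.1,0.7,0,0,0,0,0,0,1.2,0,0,0,0,0,-0.1,1.7,0,0,0,0,0,-0.1,1.7,0,0,0,0]
}}

```text
t: 27.3
position: [0.623, 0.232, 0.1519]
orientation: [[-0.975, 0.202, 0.088], [0.221, 0.888, 0.404], [0.003, 0.413, -0.911]]
force: [-14.1, -20.2, 17.4]
finger_gap: -0.0002
finger_force: 17.0
```

```bash
python3 - <<'E'
from h import *
import pickle
st=ctrl.read_state();d=st["position"][:2]-P;print("s",d@EE*1000,"lat",d@[-EE[1],EE[0]]*1000,st["position"][2],st["force"].round(1))
d=cam("wrist");pickle.dump(d,open("w14.pkl","wb"))
g=cv2.cvtColor(d["color"],cv2.COLOR_RGB2GRAY);H=d["pose"]
p0=np.array([*P,.169])
for th in (40,60,80,90,100,120,150,180):
    q=p0.copy();q[:2]+=.0456*np.sin(np.radians(th))*EE;q[2]+=.0456*np.cos(np.radians(th));print(th,proj(d,q).round(0))
print("hinge",proj(d,p0).round(0))
c=g[140:330,200:400]
print("\n".join("".join(" .:-=+*#%@"[min(9,int(x)//25)] for x in r) for r in c[::4,::2]))
E
```

```text
s 39.07588210941143 lat -2.9524871871045955 0.15193012095274072 [-14.1 -20.2  17.4]
40 [359. 316.]
60 [366. 290.]
80 [358. 269.]
90 [350. 260.]
100 [340. 253.]
120 [316. 243.]
150 [272. 236.]
180 [225. 240.]
hinge [245. 284.]
****************************************+++++++++=+++++++=+++=+==+++++++++++++++++++++++************
*******************************************+++++++++++++++=+++++++++++++++++++++++++++=+++++********
*********************************************+++++++++++++++++++++++++*++++++++++++++++++=++++******
**********************************************++++++++++++++++++++++*++++++++++++++++++++++++++++***
************************************************++++++++++++++++++*****++*+++++++++++++++++++++++++*
**************************************************+++++++++++++++**************+++*+++++++++++++++++
**************************************************++++++++++++++******************++++++++++++++++++
****************************************************+++++++++++************************+++++++++****
*****************************************************+++**#**##***
[... 3273 characters left out ...]
..................... ..    . .   . .....    . .  . ..     .. . ..... ... .....  .   ... ... .
    .  . . ........... ......   .. ..... .... .    . .......  . ..  ...  ..  .    ....   .. ... .. .
. ....        ............... ......  .. ...   .       ..   .   . ... .  ...... ...... .. .         
  ... ..... . .. ............. . . .... . ... ..  ... ..  ...   . . .. ...  . ..  ..   .....  .   . 
... . ......  ..................... .... .......  ... ...   .    ..     . . .   .   .  .... ........
  .. ...  .. ..... ...............  ........ .....  .    .    . .      .   .   . ......  ...... ....
......    .. ... ............. ..  . ... . .... .  . ..  =##%%-  .    . .  .. . ......  .    . .  ..
```

```bash
python3 - <<'E'
from h import *
import pickle
d=pickle.load(open("w14.pkl","rb"))
n=np.array([EE[1],-EE[0],0])*-1  # lateral toward -x (camera side)
for th in (50,60,70,80,90,100):
    a=np.array([np.sin(np.radians(th))*EE[0],np.sin(np.radians(th))*EE[1],np.cos(np.radians(th))])
    for dz in (0,):
        h=np.array([*P,.169])
        pts=[proj(d,h+a*(.0221+.0235*np.cos(f))+n*.0235*np.sin(f)) for f in np.radians([150,120,90,60,30,0])]
        print(th,[tuple(int(x) for x in p) for p in pts])
print("head corner",proj(d,[*P,.178]))
E
```

```text
50 [(246, 256), (267, 237), (298, 232), (331, 244), (356, 270), (364, 302)]
60 [(247, 256), (268, 235), (301, 228), (334, 237), (358, 260), (366, 289)]
70 [(247, 255), (269, 233), (301, 224), (333, 230), (356, 251), (363, 278)]
80 [(247, 255), (269, 231), (300, 220), (330, 225), (351, 243), (357, 268)]
90 [(247, 255), (268, 229), (297, 217), (325, 220), (343, 236), (349, 260)]
100 [(246, 254), (266, 228), (293, 214), (318, 215), (334, 230), (339, 253)]
head corner [250.11059518 296.51697249]
```

Call:
{"op": "carry_out", "data": {
  "plan": [0,0.2,-0.8,0,0,0,0,0,0.3,-1.5,0,0,0,0,0,0.3,-1.5,0,0,0,0]
}}

```text
t: 27.72
position: [0.6223, 0.2329, 0.1643]
orientation: [[-0.976, 0.2, 0.088], [0.219, 0.887, 0.406], [0.003, 0.416, -0.91]]
force: [-4.3, -9.1, 0.9]
finger_gap: -0.0001
finger_force: 5.0
```

Call:
{"op": "carry_out", "data": {
  "plan": [0,-0.2,0.5,0,0,0,0,0,-0.3,0.8,0,0,0,0,0,-0.9,0.5,0,0,0,0,0,-1.5,0.2,0,0,0,0,0,-1.5,0.2,0,0,0,0]
}}

```text
t: 28.35
position: [0.6204, 0.2275, 0.1589]
orientation: [[-0.977, 0.195, 0.09], [0.214, 0.884, 0.415], [0.001, 0.424, -0.906]]
force: [0.7, 0.7, -0.2]
finger_gap: 0.0001
finger_force: 0.0
```

```bash
cat >> h.py <<'E'
def ringfit(d):
    from scipy.ndimage import distance_transform_edt
    n=-np.array([EE[1],-EE[0],0])
    for th in (30,50,70,80,90,100,110,130,150,170,180):
        t=np.radians(th);a=np.array([np.sin(t)*EE[0],np.sin(t)*EE[1],np.cos(t)]);h=np.array([*P,.169])
        print(th,[tuple(int(x) for x in proj(d,h+a*(.0221+.0235*np.cos(f))+n*.0235*np.sin(f))) for f in np.radians([120,90,60,30])])
def asc(d,v0,v1,u0,u1,sv=4,su=2):
    g=cv2.cvtColor(d["color"],cv2.COLOR_RGB2GRAY)[v0:v1:sv,u0:u1:su]
    print("\n".join("".join(" .:-=+*#%@"[min(9,int(x)//25)] for x in r) for r in g))
E
python3 - <<'E'
from h import *
st=ctrl.read_state();d=st["position"][:2]-P;print("s",d@EE*1000,st["position"][2],st["force"].round(1))
d=cam("wrist");ringfit(d);asc(d,180,290,200,400)
E
```

```text
s 34.06690943895589 0.15892392139894543 [ 0.7  0.7 -0.2]
30 [(270, 235), (295, 234), (323, 251), (345, 282)]
50 [(276, 231), (305, 227), (337, 238), (359, 262)]
70 [(278, 228), (308, 219), (338, 226), (358, 245)]
80 [(277, 226), (306, 216), (334, 221), (353, 238)]
90 [(276, 225), (303, 213), (329, 216), (346, 231)]
100 [(275, 223), (299, 210), (322, 212), (337, 226)]
110 [(272, 222), (294, 208), (313, 209), (326, 222)]
130 [(266, 220), (280, 205), (293, 204), (302, 216)]
150 [(258, 219), (264, 204), (270, 202), (275, 213)]
170 [(249, 220), (247, 204), (246, 203), (246, 214)]
180 [(244, 220), (238, 205), (233, 204), (231, 216)]
***********##*************#**##%*#%%%#%%%#*************%######**************************************
*****######%%####%%%#%%%%%%%%%%%%%%%%%%%%%*************#######**************************************
%###%%%%%%%%%#%#%%%%%%%%%%%%%%%%%%%%%%%%%%#************#%%####**************************************
%%%##%%%%%%%%%%%%%%%%%%%%%%%%%%%%%%#%%%%%%%************%%%%%##*************************************#
%%%%%%%%%%%###%%%%%%%%%%%%%%%%%%%%%%%%%%%%%#******#%%%%%%%%%%
[... 1659 characters left out ...]
*************=-------====---------=====-........-------.. .------- ......-%%%%%%%%%%%#######%%%##
***************+----------------------===-:...... .-------....-------. . .. .#%%%%%%%%########%%%%%#
***************+---------=-==========-===-........:------:..  -------... ..  =%%%%%%######%%%%%%%###
##*#***+*+*+****+---===============-=-=--=......... ..:-=-. ..---.. ..... ....#%%########%%%%%######
****************+---=================-*=.. .......... . :-....-..... ..... .. ..*#####%###%%######%%
*************++-...... ..:---=======---.. . ..................: .............. ..*#%%%%%######=:.   
****#*****=.................========-:.....  ..   .... . ..... .   . .. ... ......+#%%%#####... .
```

The ring's arc round the fingers is gone. A narrow blob at (238–250,204) matches the ring at about 170–180°, so it has snapped shut. I'll retreat upward and verify.

Call:
{"op": "carry_out", "data": {
  "plan": [0,1,-1.5,0,0,0,0,0,2.5,-5,0,0,0,0,0,4.5,-9,10,0,0,0,0,5,-11,20,0,0,0,0,5,-11,25,0,0,0,0,5,-11,25,0,0,0,-2,0,-11,25,0,0,0,-6,-4,-11,25,0,0,0,-6,-4,-11,25,0,0,0]
}}

```text
t: 29.52
position: [0.6618, 0.1228, 0.2393]
orientation: [[-0.974, 0.228, -0.004], [0.228, 0.974, -0.005], [0.003, -0.006, -1.0]]
force: [-0.2, 0.9, -0.4]
finger_gap: -0.0002
finger_force: 0.0
```

```bash
python3 - <<'E'
from h import *
import pickle
st=ctrl.read_state();print(st["t"],st["position"],st["orientation"][2].round(3),st["force"].round(1))
d=cam("wrist");pickle.dump(d,open("w15.pkl","wb"))
for z in(.12,.16,.178): print(z,proj(d,[*P,z]).round(0))
ringfit(d)
u,v=proj(d,[*P,.16]).astype(int)
asc(d,max(0,v-50),v+60,max(0,u-100),u+100,2,1)
E
```

```text
29.525 [0.66181728 0.12275511 0.23932246] [ 0.003 -0.006 -1.   ] [-0.2  0.9 -0.4]
0.12 [397. 106.]
0.16 [411. 107.]
0.178 [419. 108.]
30 [(430, 71), (447, 63), (465, 67), (478, 84)]
50 [(433, 71), (454, 64), (476, 68), (491, 84)]
70 [(435, 71), (456, 65), (478, 70), (493, 85)]
80 [(434, 71), (456, 65), (476, 70), (490, 85)]
90 [(434, 72), (454, 66), (473, 71), (485, 86)]
100 [(432, 72), (451, 66), (468, 72), (479, 86)]
110 [(431, 72), (447, 67), (462, 73), (471, 87)]
130 [(426, 73), (437, 68), (446, 74), (452, 88)]
150 [(421, 73), (426, 69), (429, 75), (431, 88)]
170 [(415, 73), (413, 69), (412, 75), (410, 89)]
180 [(412, 73), (408, 69), (403, 76), (400, 89)]
::::::::::::::::::::::::::::::::::::::::-=======++++++++*###########################*++++++++++++++++++++++++++++++++========================-=--=-==--=----------=-=--====+++=======+=====+=+++===+++++
---::::-------------------------------::-=======++++===+**##########################**++++++++++++++++++++++++++++++============================-=-=-------=---=-=-=-=-=-===========+=====++++++====++++
==============================
[... 9922 characters left out ...]
#############################################################################################**##
---------------------------------------=++++++++++++**###########*###########**#########################################################################################################################
---:-----------------------------------=++++++++++++*#############################*#####################################################################################################################
---------------------------------------=++++++++++++*###################################################################################################################################################
```

The wrist view now shows the ring hanging round the boom. Its wire shows on both sides at u≈400–412, which is the 175–180° prediction. The head sits on the hole at about (418,108), and the hand is clear.

```bash
python3 -c "
from station import ctrl
print(ctrl.sign_off())"
```

```text
the job is handed in; nothing more can be done
None
```

The job is handed in, with no verdict returned. The boom is pushed in against a hard stop with its collar on the block. The linch pin is through the cross hole and its ring has snapped shut round the boom. I had no direct reading that the plunger sits in the notch, and the wrist camera put the hole about 1.5–2 mm short of home even after I pulled the boom against the stop.

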